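# Try the lid of a weight case, free its latch if caught, and hold it open

### The job

Clear the sample cup off the lid of the weight case by nesting it squarely into the matching cup on the bench, fully home, then open the case and hold the lid at least half-way up for me, because it has no stay and I need both hands for the weights. The plain round latch knob does not show whether the latch is caught, so a gentle tug on the lid handle is the way to find out: if it is caught do not force it but turn the knob until the lid comes free. Finish with the lid still held open in the gripper, and leave the other things on the bench where they are.

Things in the scene. Friction and masses are not known exactly. Their poses are not given: they have to be found in the camera images.
- weight_case: Grey case for calibration weights, fixed to the mat, 145 mm deep (its x) by 220 mm wide (its y); the closed lid's top is 80 mm above its origin. Origin: centre of its underside. Its x axis points from the front (robot side) to the hinge at the back, y to the left, z up.
- lid (a joint): Angle of the case's lid (rad): 0 shut, grows as the front edge is lifted, stop at 1.25. The lid (0.4 kg with fittings) falls shut when let go. While the latch is caught it rises freely only 2 mm at the handle, then against a rubber mount (5 N per mm) up to 5 mm more, about 0.055 rad in all.
- lid_hinge (a point): Middle of the hinge line, 64 mm above the case's underside, 70 mm behind its centre; the line runs along the case's y.
- lid_handle (a point): Centre of the handle bar on the lid: a round steel bar 10 mm thick along the case's y, 62 mm clear between its two posts, bar centre 33 mm above the lid top, 58 mm in front of and 27 mm to the left of the case's centre (128 mm in front of the hinge line when shut). Moves with the lid.
- latch_knob (a point): Centre, half-way up, of the plain round black latch knob on the lid, right of the handle: 30 mm across, top 23 mm above the lid. Turns about an axis square to the lid, no mark, stop or spring, friction 0.05 N m. It swings a hidden tongue under the lid. When caught, a turn of 80 to 90 degrees either way frees it; when free, turning may catch it. This point's axes follow the lid, not the knob.
- catch_plate: Small steel plate inside the case's front wall, 18 mm wide, 52 mm above the case's underside, hidden while the lid is shut. The latch tongue is caught under it when within about 35 degrees of pointing to the front. It gives on a rubber mount (5 N per mm, 5 mm at most). It must not bear more than 40 N.
- cup_a_center (a point): Centre, half-way up, of the sample cup that stands on the lid, behind the handle: white plastic, open at the top, 60 mm tall, 33 mm across the foot, tapering to 49 mm at 42 mm up, where a shoulder steps out to an upright collar 56 mm across (the top 18 mm). z: the cup's axis, up.
- cup_b_center (a point): Centre, half-way up, of the same kind of cup standing on the bench mat to the right of the case (mouth 51 mm across inside). A cup nested in it rests with its shoulder on this cup's rim, 18 mm higher than this cup.
- vial: Bystander: amber vial with screw cap, 30 mm across, 66 mm tall, standing; origin under its centre.
- stopper: Bystander: brown rubber stopper, 32 mm across, 28 mm tall, standing; origin under its centre.
- petri: Bystander: clear petri dish, 66 mm across, 15 mm tall; origin under its centre.
- hex_wrench: Bystander: hex key lying flat, 82 by 32 by 9 mm; origin under its centre.

How it is judged:
By the outcome, as a careful person would: the job done as asked, in the order asked, and still so for the second after the job is handed in, while the arm keeps its last pose, push and grip.
It also fails if it takes over 64 s, if anything falls off the work surface, if the arm or the gripper's body presses on something with over 40 N, if the wrist force passes 120 N, or if a joint passes its speed limit or range.

### The arm

A 6-joint arm with a two-finger parallel gripper is mounted at the origin on a cart in front of the work surface, level with it; the furniture and walls round the work are solid. World frame = base frame: x ahead of the robot, y to its left, z up, the work surface at z = 0. Lengths are in m, angles in degrees, forces in N, time in s.
With the tool pointing down it reaches from about 0.375 to 0.9 m from the base axis. Payload 3.1 kg.
Tool frame: the origin (TCP) lies midway between the tips of the shut fingers; the grasp point (between the pads) lies 19 mm behind it; z points along the fingers, y is the direction in which the jaws open and shut (so a half turn about z gives the same grasp; the last joint's range is limited). The gripper opens to 87 mm and grips with 3 to 60 N. Pads are 19 mm wide; open, the fingers measure 117 mm over their backs; the gripper's body (75 mm by 190 mm) begins 51 mm behind the grasp point.
Start: joints at [61.049, 30.224, 82.088, -0, 67.689, -10.227], TCP at [0.201, 0.592, 0.223] pointing down, gripper open.
Joint ranges: [-176.69, 176.69], [-43.24, 126.21], [12.49, 139.97], [-82, 262], [0, 151.66], [-163.58, 163.58]. Speed limits (degrees/s): [159.86, 159.86, 180, 180, 180, 180].

### API

Orientations are given as a 3x3 rotation matrix whose columns are the frame's x, y, z axes.
In Python, from rig import bot, capture, get_calibration gives the robot as it stands.
- The arm moves only by the tool play_rows, never from a script. Its arguments are lists of equal length, an entry for each row: "fingers": the closure in counts, from 0 (fully open) to 255 (shut); "linear": the shift along the tool's x, y, z in mm, a list of three; "rot": the turn, a rotation vector about the tool's x, y, z in degrees, a list of three. A call has 1 to 20 rows; each row is the pose to reach, as a shift and turn from the pose commanded when the call began, along the tool's axes at that moment; what a row does not reach only later rows make up. A row lasts 1/10 s, in which the tool goes at most 50 mm and 8.59 degrees, less where a joint would pass 70% of its speed; a pose out of reach is approached as far as the arm can. A call with a gripper value outside its range is refused whole. The fingers move at their own pace and stop on an object; the grip force is fixed at half the most. Time passes only in rows, so rows that repeat a pose let the fingers close. It gives the time, the measured TCP pose, the force and the opening at its end, in the units of the state.
- bot.read_state(): the state, without advancing time (a new reading comes with each control period).
- capture(name): name is "scene" or "top" or "wrist"; returns the picture (384x512x3 uint8, red, green, blue); there is no depth.
- get_calibration(name): a dict with "vfov" (degrees; the focal length in pixels is half the picture's height over the tangent of half this angle, whatever the lens; pixels are square), "cx", "cy" (the principal point, pixels), "dist" ([k1, k2, p1, p2, k3] as OpenCV has them; the pictures are not rectified), "camera_from_world" (4x4, takes a point from world to camera coordinates). Camera axes: x right, y down, z forward; pixel columns grow to the right and rows downward; lengths in m; the calibration is good to about 2 mm. A picture is of the moment at which its call begins: read the wrist's pose just before it. get_calibration takes no time and is no camera call; for the wrist camera it gives the pose at the moment of the call.
- bot.hand_in(): hands the job in, once; it reports no verdict.
The state is a dict: "time_s": time; "joint_positions": joint angles; "qvel": joint speeds; "tau": joint torques, N m; "position": TCP position; "tcp_rot": TCP orientation; "force": force on the tool from outside, world axes, zero at the start; "moment": the same for the moment, N m; "opening": opening from 0.0 (shut) to 1.0 (fully open).
Only numpy, scipy, OpenCV 4.12 (cv2) and the standard library are available. Lean on these libraries where they do the work, as an engineer would, in place of code of your own. Each camera call takes 0.05 s, during which the arm holds its last target.

## Working session

There is one attempt and no reset: what is moved stays moved. The work goes in short steps, Python scripts to look and compute and a tool call to move; the robot and the scene stay as the last step left them, time stands still between calls to the robot, and variables do not carry over. Pictures are saved under pics/ and viewed, and the job is handed in when it is done.

Besides the shell and the picture viewer there is one more tool, called as name(argument=value, ...), one argument or row to a line, values as JSON. play_rows: Moves the arm, as the interface text tells. Its arguments: {"type":"object","properties":{"fingers":{"type":"array"},"linear":{"type":"array"},"rot":{"type":"array"}},"required":["fingers","linear","rot"]}

```bash
ls; mkdir -p pics
python3 - <<'E'
from rig import bot, capture, get_calibration
import cv2, numpy as np
print(bot.read_state())
for n in ["scene","top","wrist"]:
    c=get_calibration(n); print(n,c)
    cv2.imwrite(f"pics/{n}0.png",cv2.cvtColor(capture(n),cv2.COLOR_RGB2BGR))
E
```

```text
pics
{'time_s': 0.0, 'joint_positions': array([ 6.10473167e+01,  3.02810217e+01,  8.21578851e+01,  8.53531923e-04,
        6.76883494e+01, -1.02273327e+01]), 'qvel': array([-0.00644255,  0.08318118, -0.05615274, -0.09361629,  0.03066374,
        0.00457517]), 'tau': array([-1.00529174e-03, -4.40037847e+01, -1.76592064e+01,  6.31769956e-02,
        5.82509895e-02, -1.90761830e-04]), 'position': array([0.20024731, 0.59126659, 0.22154127]), 'tcp_rot': array([[-9.47066287e-01,  3.21036237e-01, -1.08723475e-03],
       [ 3.21037819e-01,  9.47064395e-01, -1.93677985e-03],
       [ 4.07904808e-04, -2.18330238e-03, -9.99997533e-01]]), 'force': array([ 0.33906883,  0.18338455, -1.12202159]), 'moment': array([-0.01796184, -0.01455072, -0.0099775 ]), 'opening': 0.9960350364896663}
scene {'vfov': 45.566341171007124, 'cx': 248.80562336938058, 'cy': 195.87922537992856, 'dist': array([0.02527075, 0.        , 0.        , 0.        , 0.        ]), 'camera_from_world': array([[ 0.65307017, -0.75725375, -0.00813082, -0.47788689],
       [-0.55774566, -0.4736924 , -0.68156826,  0.26991226],
       [ 0.5
[... 274 characters left out ...]
camera_from_world': array([[ 0.02392425, -0.99966673,  0.00969813, -0.22793655],
       [-0.99254724, -0.02491112, -0.11928709,  0.51711011],
       [ 0.11948893, -0.006772  , -0.99281244,  0.9558246 ],
       [ 0.        ,  0.        ,  0.        ,  1.        ]])}
wrist {'vfov': 70.34480830227096, 'cx': 250.92135603360927, 'cy': 188.15647886154466, 'dist': array([-0.05199072,  0.        ,  0.        ,  0.        ,  0.        ]), 'camera_from_world': array([[ 0.32155366,  0.9468905 , -0.0012764 , -0.62465087],
       [ 0.91574086, -0.31063211,  0.25480654, -0.03112653],
       [ 0.2408774 , -0.08310283, -0.96699121,  0.389571  ],
       [ 0.        ,  0.        ,  0.        ,  1.        ]])}
```

View pics/scene0.png

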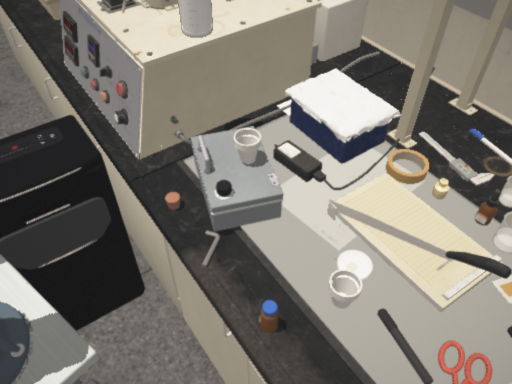

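View pics/top0.png

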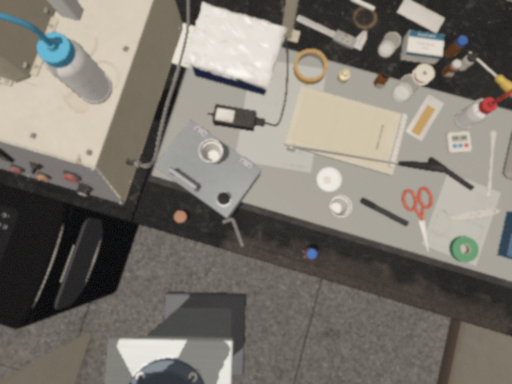

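View pics/wrist0.png

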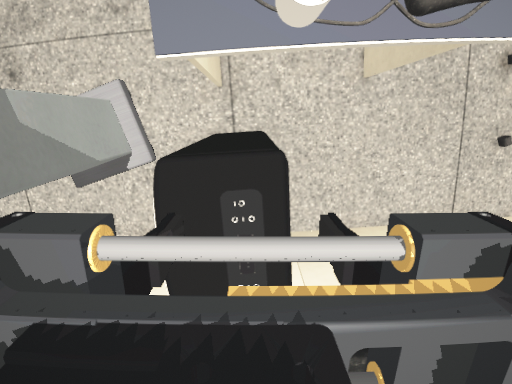

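The scene shows the case at about (235,180) with its cup and black knob. The second cup is at (345,288), beside the petri dish. I'll zoom in next.

```bash
cat > h.py <<'E'
import numpy as np, cv2
from rig import bot, capture, get_calibration
def K(c):
    f=192/np.tan(np.radians(c['vfov']/2)); return np.array([[f,0,c['cx']],[0,f,c['cy']],[0,0,1]])
def ray(c,uv):
    n=cv2.undistortPoints(np.array([[uv]],float),K(c),c['dist'])[0,0]
    M=c['camera_from_world'];R=M[:3,:3];t=M[:3,3]
    return -R.T@t, R.T@np.array([n[0],n[1],1])
def onz(c,uv,z):
    o,d=ray(c,uv); return o+d*(z-o[2])/d[2]
def two(c1,u1,c2,u2):
    o1,d1=ray(c1,u1);o2,d2=ray(c2,u2)
    A=np.stack([d1,-d2],1);s=np.linalg.lstsq(A,o2-o1,rcond=None)[0]
    p,q=o1+s[0]*d1,o2+s[1]*d2; return (p+q)/2,np.linalg.norm(p-q)
def proj(c,P):
    M=c['camera_from_world'];r=cv2.Rodrigues(M[:3,:3])[0]
    return cv2.projectPoints(np.atleast_2d(np.array(P,float)),r,M[:3,3],K(c),c['dist'])[0][:,0]
def load(n): return cv2.imread(f"pics/{n}.png")
def crop(n,out,x0,y0,x1,y1,s):
    cv2.imwrite(f"pics/{out}.png",cv2.resize(load(n)[y0:y1,x0:x1],None,fx=s,fy=s,interpolation=cv2.INTER_CUBIC))
E
python3 - <<'E'
from h import *
crop('top0','tc',145,110,275,225,6)
crop('scene0','sc',180,110,300,240,4.6)
crop('scene0','sb',310,230,400,320,6)
E
```

```text
(no output)
```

View pics/tc.png

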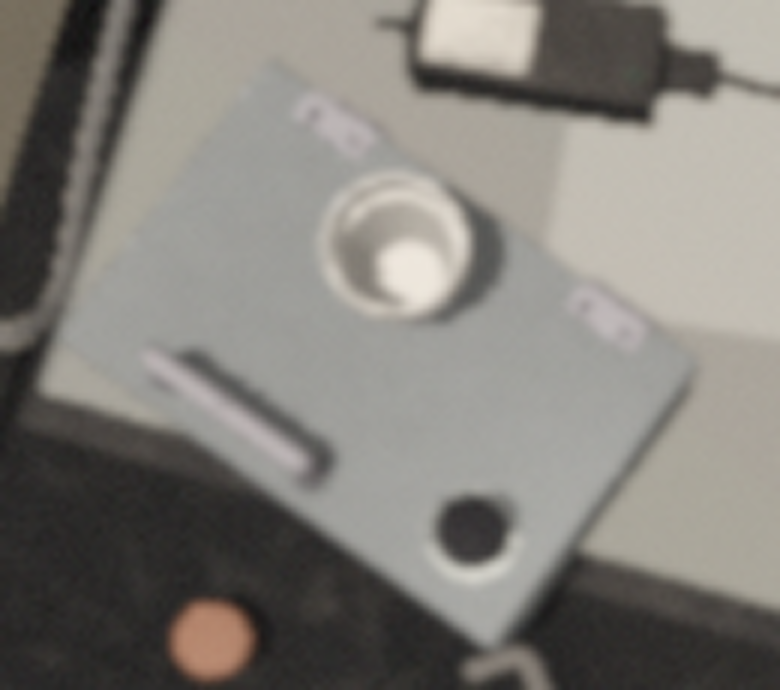

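View pics/sc.png

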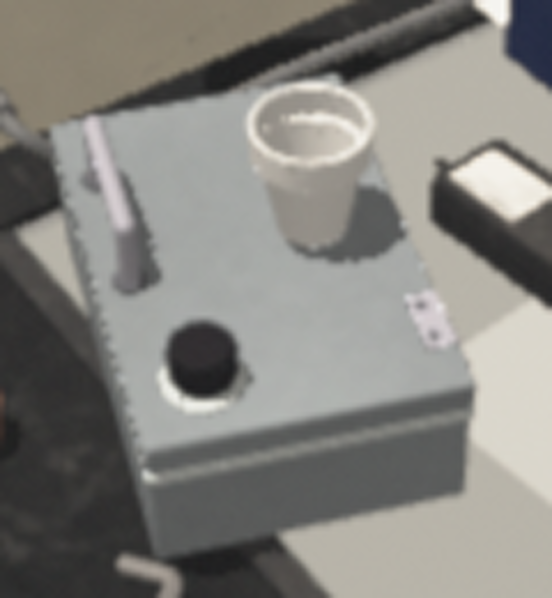

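View pics/sb.png

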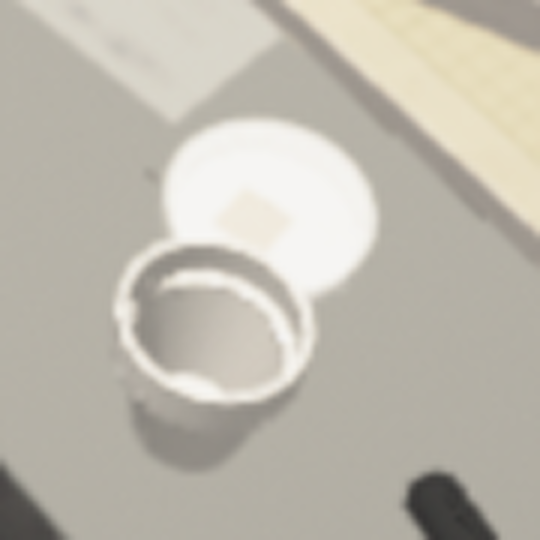

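Run:
```python
from h import *
T=get_calibration('top');S=get_calibration('scene')
t=lambda x,y:(145+x/6-.42,110+y/6-.42); s=lambda x,y:(180+x/4.6-.4,110+y/4.6-.4)
np.set_printoptions(precision=4,suppress=True)
for n,a,b in [('rimA',t(398,245),s(310,123)),('knobtop',t(472,530),s(202,340)),('hR',t(308,462),s(122,215)),('hL',t(150,357),s(92,122)),('cornFR',t(487,645),s(148,470))  ,('cornBR',t(693,365),s(472,388))]:
    print(n,*two(T,a,S,b))
c=[t(275,62),t(693,365),t(487,645),t(60,340)]
C=np.array([onz(T,p,.082) for p in c]);print(C);print(np.linalg.norm(C-np.roll(C,-1,0),axis=1),C.mean(0))
d=C[0]-C[1]+C[3]-C[2];print(np.degrees(np.arctan2(d[1],d[0]))-90)
crop('top0','tb',315,160,365,225,10)
crop('top0','tall',0,0,512,384,1.5)
```

```text
rimA [ 0.611  -0.103   0.1469] 0.003418585999682308
knobtop [ 0.5045 -0.1332  0.1114] 0.0020844706112988255
hR [ 0.5264 -0.0685  0.1301] 0.005390745640015777
hL [ 0.5695 -0.0035  0.1203] 0.002271137107505524
cornFR [ 0.4617 -0.1378  0.068 ] 0.0011012712750720051
cornBR [ 0.58   -0.2208  0.0806] 0.0009048077380318506
[[ 0.7052 -0.0417  0.082 ]
 [ 0.5801 -0.2211  0.082 ]
 [ 0.4612 -0.1392  0.082 ]
 [ 0.5837  0.042   0.082 ]]
[0.2187 0.1443 0.2187 0.1476] [ 0.5825 -0.09    0.082 ]
-34.466432645326236
```

View pics/tb.png

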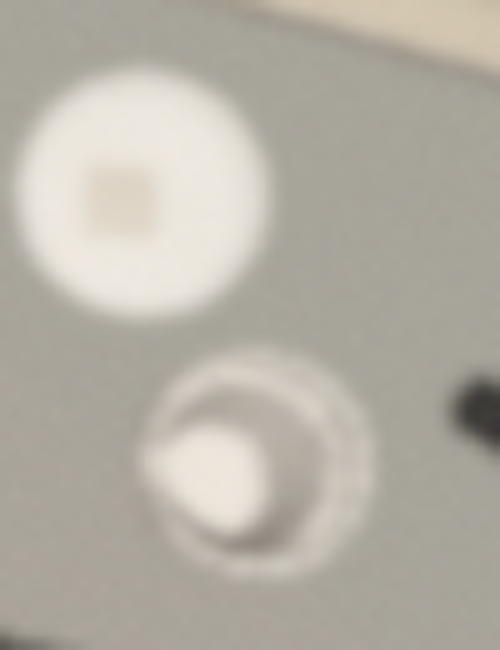

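The case centre measures about (0.583,-0.090) with a yaw of -34.5°, and the lid sides come out at 219x146 mm, which matches. Next: refine the cups, bystanders and the instrument box.

Run:
```python
from h import *
T=get_calibration('top');S=get_calibration('scene')
np.set_printoptions(precision=4,suppress=True)
t=lambda x,y:(145+x/6-.42,110+y/6-.42); s=lambda x,y:(180+x/4.6-.4,110+y/4.6-.4)
b=lambda x,y:(315+x/10-.45,160+y/10-.45); sb=lambda x,y:(310+x/6-.42,230+y/6-.42)
print('A top',onz(T,t(398,245),.142),'scene',onz(S,s(311,124),.142))
print('B top',onz(T,b(262,462),.062),'scene',onz(S,sb(216,322),.062),two(T,b(262,462),S,sb(216,322)))
print('petri',onz(T,b(143,193),.015),onz(S,sb(270,207),.013))
print('knob',onz(T,t(472,530),.105),onz(S,s(202,336),.105))
c=np.array([.5825,-.09]);x=np.array([.824,-.566]);y=np.array([.566,.824])
print('hR pred',c-.058*x-.004*y,'hL',c-.058*x+.058*y)
# black knob from mask
print('box bottom scene',onz(S,(143,160),0),onz(S,(62,10),0),onz(S,(320,20),0.3))
print('box corner top',two(S,(128,78),T,(95,205)))
print('vial',onz(T,(311,253),.066),'stopper',onz(T,(180,216),.028))
print(np.linalg.inv(get_calibration('wrist')['camera_from_world']))
im=load('top0').copy()
for z,col in((0,(0,0,255)),(.3,(0,255,0))):
  for X in np.arange(.2,1.2,.1):
    for Y in np.arange(-.6,.7,.1):
      p=proj(T,[X,Y,z])[0]
      if abs(p).max()<600: cv2.circle(im,tuple(int(v) for v in p),1,col,-1)
cv2.imwrite('pics/grid.png',cv2.resize(im,None,fx=1.5,fy=1.5))
```

```text
A top [ 0.6134 -0.1036  0.142 ] scene [ 0.6139 -0.0988  0.142 ]
B top [ 0.4983 -0.4273  0.062 ] scene [ 0.4971 -0.4251  0.062 ] (array([ 0.4974, -0.4262,  0.0629]), np.float64(0.002419839214462723))
petri [ 0.5744 -0.4065  0.015 ] [ 0.5756 -0.4037  0.013 ]
knob [ 0.506  -0.1333  0.105 ] [ 0.5099 -0.1263  0.105 ]
hR pred [ 0.5324 -0.0605] hL [ 0.5675 -0.0094]
box bottom scene [0.5128 0.1492 0.    ] [0.8447 0.9816 0.    ] [ 0.8517 -0.0947  0.3   ]
box corner top (array([0.4763, 0.0948, 0.2687]), np.float64(0.0236852825827318))
vial [ 0.3784 -0.3523  0.066 ] stopper [ 0.4645 -0.0164  0.028 ]
[[ 0.3216  0.9157  0.241   0.1355]
 [ 0.9469 -0.3107 -0.0829  0.6142]
 [-0.001   0.2549 -0.967   0.384 ]
 [ 0.      0.      0.      1.    ]]
```

View pics/grid.png

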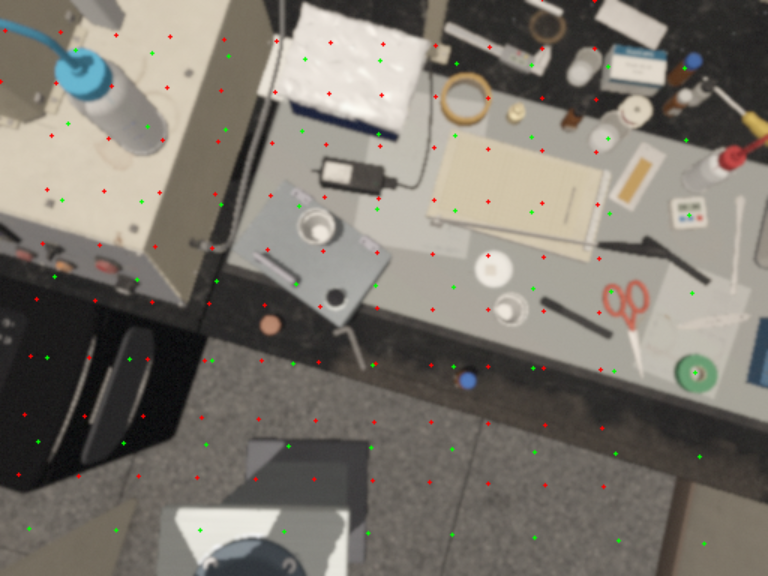

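Both cups agree between the two views to within about 4 mm. The box stands clear on the left. I'll lift, then swing round at height to a hover over cup A, turning the jaws along the case's x.

play_rows(
  fingers=[0, 0, 0, 0, 0, 0, 0, 0, 0, 0, 0, 0, 0, 0, 0, 0, 0, 0],
  linear=[
    [0, 0, -45],
    [0, 0, -90],
    [0, 0, -137],
    [-35, -26, -137],
    [-71, -53, -137],
    [-106, -79, -137],
    [-141, -106, -137],
    [-177, -132, -137],
    [-212, -159, -137],
    [-248, -185, -137],
    [-283, -212, -137],
    [-309, -247, -137],
    [-335, -283, -137],
    [-361, -318, -137],
    [-387, -354, -137],
    [-413, -389, -137],
    [-438, -424, -137],
    [-438, -424, -137],
  ],
  rot=[
    [0, 0, 0],
    [0, 0, 0],
    [0, 0, 0],
    [0, 0, 7.5],
    [0, 0, 15],
    [0, 0, 22.5],
    [0, 0, 30],
    [0, 0, 37.5],
    [0, 0, 45],
    [0, 0, 52.5],
    [0, 0, 60],
    [0, 0, 67.5],
    [0, 0, 75],
    [0, 0, 82.5],
    [0, 0, 90],
    [0, 0, 97.5],
    [0, 0, 105.8],
    [0, 0, 105.8],
  ],
)

```text
time_s: 1.95
position: [0.481, 0.0451, 0.3593]
tcp_rot: [[0.574, 0.819, 0.001], [0.819, -0.574, -0.002], [-0.001, 0.002, -1.0]]
force: [0.1, 0.5, -0.3]
opening: 0.998
```

play_rows(
  fingers=[0, 0, 0, 0, 0, 0, 0, 0],
  linear=[
    [-10, 40, 20],
    [-20, 80, 40],
    [-30, 120, 60],
    [-40, 160, 80],
    [-47, 194, 100],
    [-47, 194, 100],
    [-47, 194, 100],
    [-47, 194, 100],
  ],
  rot=[
    [0, 0, 0],
    [0, 0, 0],
    [0, 0, 0],
    [0, 0, 0],
    [0, 0, 0],
    [0, 0, 0],
    [0, 0, 0],
    [0, 0, 0],
  ],
)

```text
time_s: 2.75
position: [0.6119, -0.0976, 0.26]
tcp_rot: [[0.566, 0.825, -0.0], [0.825, -0.566, 0.001], [0.0, -0.001, -1.0]]
force: [0.1, 0.7, -0.2]
opening: 1.0
```

Run:
```python
from h import *
np.set_printoptions(precision=4,suppress=True)
s=bot.read_state();W=get_calibration('wrist');im=capture('wrist')
np.save('w1.npy',W,allow_pickle=True)
print(s['position'],s['joint_positions'])
cv2.imwrite('pics/w1.png',cv2.cvtColor(im,cv2.COLOR_RGB2BGR)); crop('w1','w1b',0,0,512,384,1.5)
print(proj(W,[s['position'],[.6134,-.1015,.142]]))
```

```text
[ 0.6119 -0.0976  0.26  ] [-19.3922  27.6227  80.4071   0.0268  71.998   15.0443]
[[250.0433 229.6453]
 [253.6828 187.1885]]
```

View pics/w1b.png

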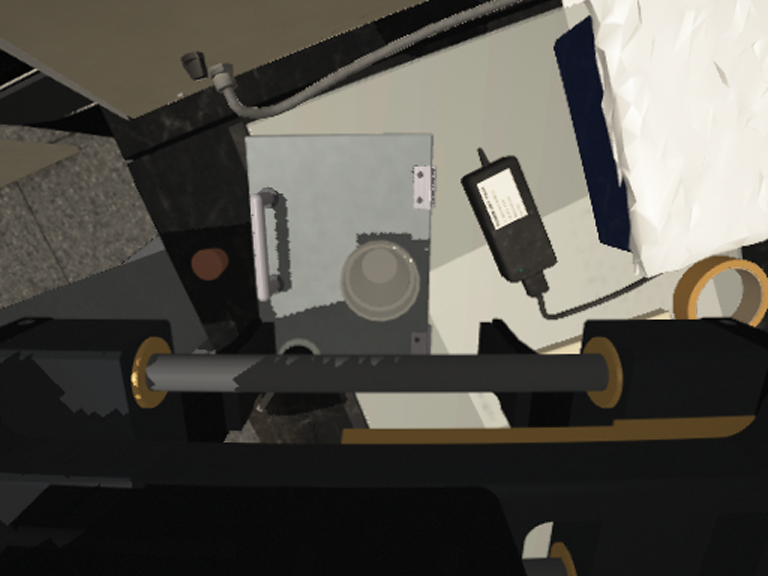

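The wrist view shows cup A's rim at (253,187), against a predicted (253.7,187.2). The handle bar is at about (175,163). I'll compute both from this view.

Run:
```python
from h import *
np.set_printoptions(precision=4,suppress=True)
W=np.load('w1.npy',allow_pickle=True).item()
q=lambda x,y:(x/1.5-.17,y/1.5-.17)
g=cv2.cvtColor(load('w1'),cv2.COLOR_BGR2GRAY)
print('rim',onz(W,q(380.5,280.5),.142))
print('hand',onz(W,q(257,194),.113),onz(W,q(264.5,300),.113))
C=[onz(W,q(*p),.081) for p in((247,136),(433,133),(431,354))];print(C)
print(np.degrees(np.arctan2(*(C[1]-C[0])[1::-1])))
x=(C[1]-C[0])[:2];x/=np.linalg.norm(x)
print('BL->C',(C[1][:2]-.0725*x-.11*np.array([-x[1],x[0]])))
crop('w1','w1c',150,80,310,240,5)
```

```text
rim [ 0.6135 -0.1011  0.142 ]
hand [ 0.5711 -0.0003  0.113 ] [ 0.5245 -0.0684  0.113 ]
[array([0.5844, 0.0443, 0.081 ]), array([ 0.7075, -0.0381,  0.081 ]), array([ 0.604 , -0.1971,  0.081 ])]
-33.79096231188128
BL->C [ 0.5861 -0.0892]
```

View pics/w1c.png

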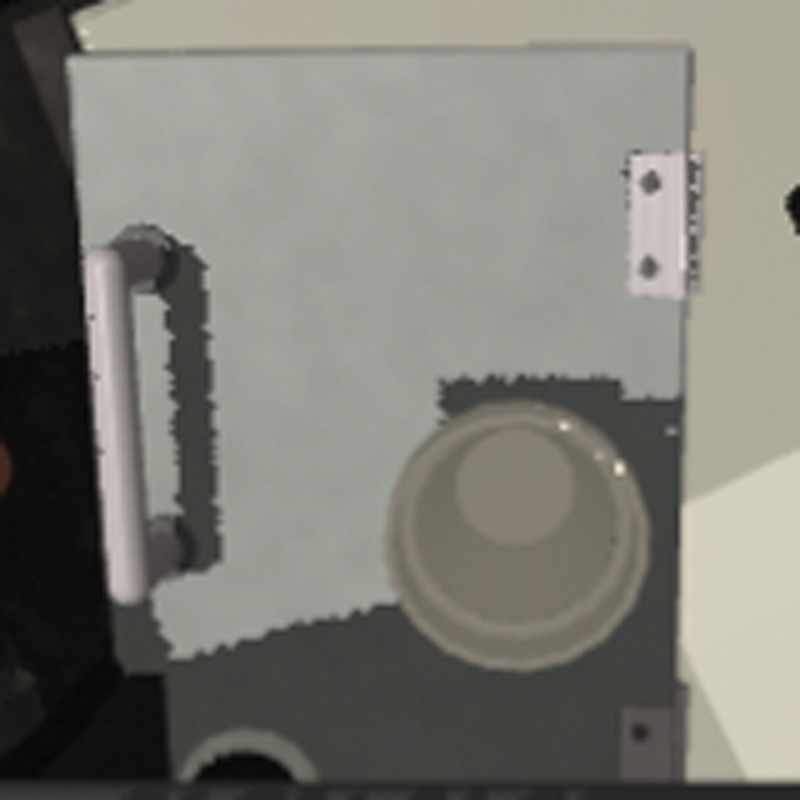

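play_rows(
  fingers=[0, 0, 0, 0, 0, 0, 255, 255, 255, 255, 255, 255, 255, 255],
  linear=[
    [-2, 3, 40],
    [-2, 3, 80],
    [-2, 3, 110],
    [-2, 3, 130],
    [-2, 3, 135],
    [-2, 3, 135],
    [-2, 3, 135],
    [-2, 3, 135],
    [-2, 3, 135],
    [-2, 3, 135],
    [-2, 3, 135],
    [-2, 3, 135],
    [-2, 3, 135],
    [-2, 3, 135],
  ],
  rot=[
    [0, 0, 0],
    [0, 0, 0],
    [0, 0, 0],
    [0, 0, 0],
    [0, 0, 0],
    [0, 0, 0],
    [0, 0, 0],
    [0, 0, 0],
    [0, 0, 0],
    [0, 0, 0],
    [0, 0, 0],
    [0, 0, 0],
    [0, 0, 0],
    [0, 0, 0],
  ],
)

```text
time_s: 4.2
position: [0.6139, -0.1023, 0.1249]
tcp_rot: [[0.567, 0.824, 0.0], [0.824, -0.567, -0.0], [0.0, 0.0, -1.0]]
force: [-0.3, 0.3, 4.6]
opening: 0.629
```

Run:
```python
from h import *
np.set_printoptions(precision=4,suppress=True)
s=bot.read_state();print(s['position'],s['force'],s['opening'])
for n in('wrist','scene'):
  cv2.imwrite(f'pics/{n}2.png',cv2.cvtColor(capture(n),cv2.COLOR_RGB2BGR))
crop('scene2','s2',170,60,320,240,3.3); crop('wrist2','w2',0,100,512,384,1.5)
```

```text
[ 0.6139 -0.1023  0.1249] [-0.3266  0.2835  4.5809] 0.6294661829991137
```

View pics/s2.png

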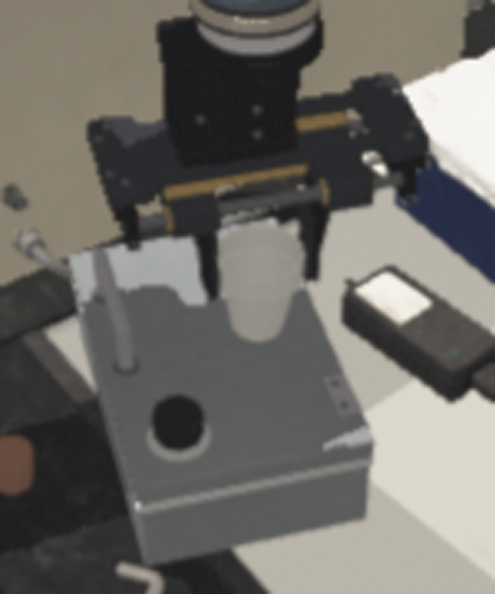

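View pics/w2.png

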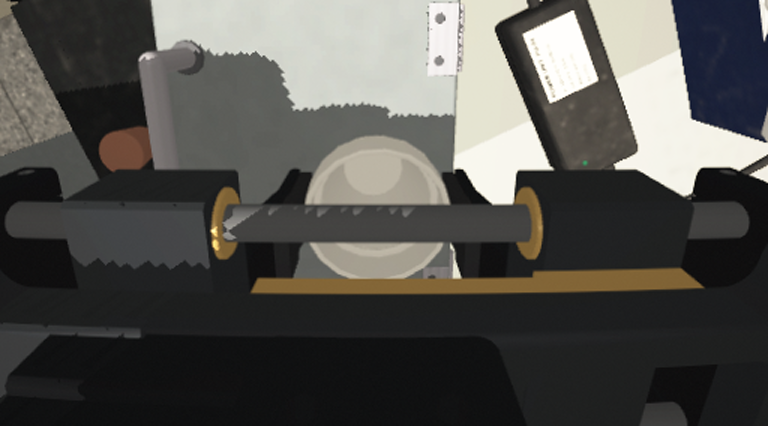

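Run:
```python
from h import *
np.set_printoptions(precision=1,suppress=True)
S=get_calibration('scene')
for nm,z in(('foot',.081),('tipz',.125),('rim',.141)):
  for o in(-.035,0,.035):
    p=proj(S,[.6139+o*.824,-.1023-o*.567,z])[0]; print(nm,o,(p-[170,60])*3.3)
g=crop('scene2','s2z',215,115,285,175,10)
```

```text
foot -0.035 [207.7 336.8]
foot 0 [259.8 327.3]
foot 0.035 [311.3 317.8]
tipz -0.035 [205.4 285.3]
tipz 0 [259.2 275.8]
tipz 0.035 [312.4 266.3]
rim -0.035 [204.5 265.7]
rim 0 [259.  256.2]
rim 0.035 [312.9 246.7]
```

View pics/s2z.png

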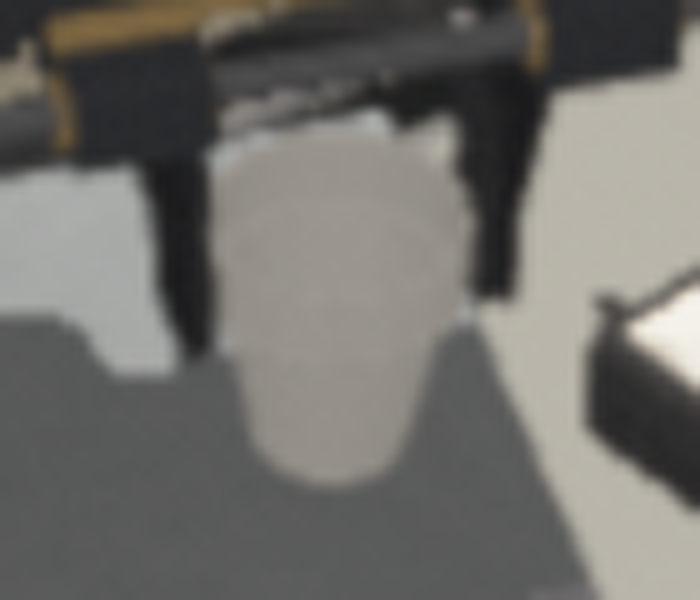

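The fingertips appear about 5 mm below the collar's shoulder, so they would meet cup B's rim during nesting. I'll re-grip 6 mm higher and lift.

play_rows(
  fingers=[60, 40, 40, 40, 255, 255, 255, 255, 255, 255, 255, 255, 255, 255, 255, 255],
  linear=[
    [0, 0, 0],
    [0, 0, 0],
    [0, 0, -6],
    [0, 0, -6],
    [0, 0, -6],
    [0, 0, -6],
    [0, 0, -6],
    [0, 0, -6],
    [0, 0, -6],
    [0, 0, -6],
    [0, 0, -10],
    [0, 0, -30],
    [0, 0, -60],
    [0, 0, -100],
    [0, 0, -120],
    [0, 0, -120],
  ],
  rot=[
    [0, 0, 0],
    [0, 0, 0],
    [0, 0, 0],
    [0, 0, 0],
    [0, 0, 0],
    [0, 0, 0],
    [0, 0, 0],
    [0, 0, 0],
    [0, 0, 0],
    [0, 0, 0],
    [0, 0, 0],
    [0, 0, 0],
    [0, 0, 0],
    [0, 0, 0],
    [0, 0, 0],
    [0, 0, 0],
  ],
)

```text
time_s: 5.9
position: [0.6162, -0.103, 0.2488]
tcp_rot: [[0.567, 0.824, 0.008], [0.824, -0.567, -0.003], [0.002, 0.009, -1.0]]
force: [0.3, -0.2, -0.4]
opening: 0.633
```

Run:
```python
from h import *
np.set_printoptions(precision=4,suppress=True)
s=bot.read_state();print(s['position'],s['force'],s['opening'])
for n in('wrist','scene'):
  cv2.imwrite(f'pics/{n}3.png',cv2.cvtColor(capture(n),cv2.COLOR_RGB2BGR))
S=get_calibration('scene');p=proj(S,s['position'])[0];print(p)
x,y=int(p[0]),int(p[1]);print(x,y)
a=load('scene3')[y-40:y+40,x-40:x+40];b=load('wrist3')[150:330,150:350]
cv2.imwrite('pics/c3.png',np.hstack([cv2.resize(a,(400,400),interpolation=2),cv2.resize(b,(400,400),interpolation=2)]))
```

```text
[ 0.6162 -0.103   0.2488] [ 0.3246 -0.2431 -0.448 ] 0.6329738764757847
[249.0948  92.932 ]
249 92
```

View pics/c3.png

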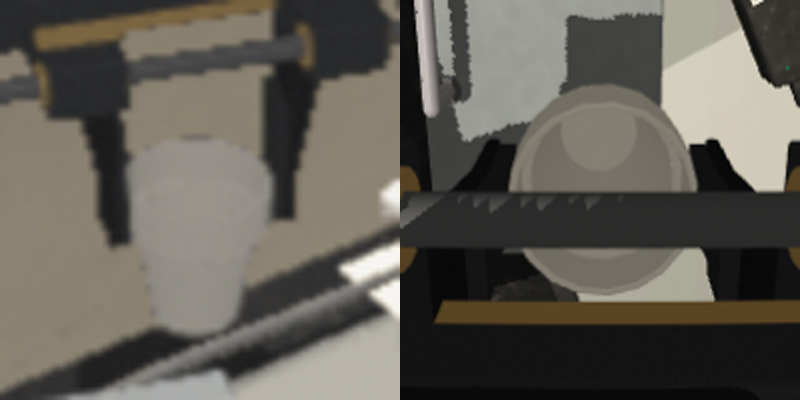

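Cup A is held upright. I'll carry it to the far side of cup B, offset by about 60 mm so the wrist camera sees B clearly.

play_rows(
  fingers=[255, 255, 255, 255, 255, 255, 255, 255, 255, 255, 255, 255, 255, 255, 255],
  linear=[
    [-20, 4, 0],
    [-55, 12, 0],
    [-90, 20, 0],
    [-125, 27, 0],
    [-160, 35, 0],
    [-195, 43, 0],
    [-230, 50, 0],
    [-265, 58, 0],
    [-300, 66, 0],
    [-335, 73, 0],
    [-365, 80, 0],
    [-385, 84, 0],
    [-393, 86, 0],
    [-393, 86, 0],
    [-393, 86, 0],
  ],
  rot=[
    [0, 0, 0],
    [0, 0, 0],
    [0, 0, 0],
    [0, 0, 0],
    [0, 0, 0],
    [0, 0, 0],
    [0, 0, 0],
    [0, 0, 0],
    [0, 0, 0],
    [0, 0, 0],
    [0, 0, 0],
    [0, 0, 0],
    [0, 0, 0],
    [0, 0, 0],
    [0, 0, 0],
  ],
)

```text
time_s: 7.5
position: [0.4623, -0.4733, 0.244]
tcp_rot: [[0.566, 0.824, -0.0], [0.824, -0.566, 0.002], [0.001, -0.001, -1.0]]
force: [0.0, 0.2, -0.6]
opening: 0.631
```

Run:
```python
from h import *
np.set_printoptions(precision=4,suppress=True)
s=bot.read_state();W=get_calibration('wrist');im=capture('wrist');np.save('w4.npy',W,allow_pickle=True)
print(s['time_s'],s['position'],s['tcp_rot'],s['force'],s['opening'])
cv2.imwrite('pics/w4.png',cv2.cvtColor(im,cv2.COLOR_RGB2BGR)); crop('w4','w4b',0,0,512,384,1.5)
print(proj(W,[[.4978,-.4262,.062],[.4978,-.4262,.0]]))
```

```text
7.5 [ 0.4623 -0.4733  0.244 ] [[ 0.5661  0.8243 -0.0004]
 [ 0.8243 -0.5661  0.002 ]
 [ 0.0014 -0.0015 -1.    ]] [ 0.0479  0.2303 -0.6489] 0.6309450886707135
[[252.7762 126.342 ]
 [252.5635 124.945 ]]
```

View pics/w4b.png

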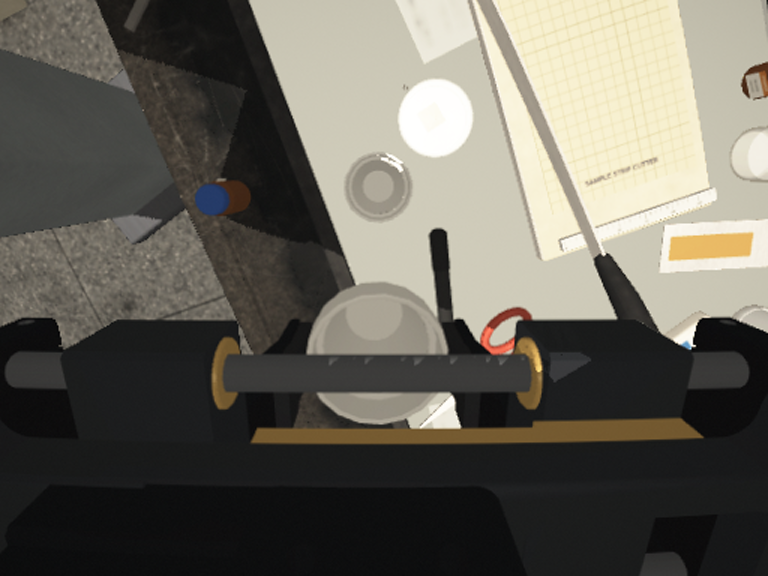

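Cup B's rim is at (251.8,124.5) and the held cup's rim at (251.5,235). I'll convert both to positions.

Run:
```python
from h import *
np.set_printoptions(precision=4,suppress=True)
W=np.load('w4.npy',allow_pickle=True).item()
im=load('w4'); hsv=cv2.cvtColor(im,cv2.COLOR_BGR2HSV)
crop('w4','w4z',215,85,295,165,7)
a=im[180:290,190:320];cv2.imwrite('pics/w4h.png',cv2.resize(a,None,fx=5,fy=5,interpolation=2))
q=lambda x,y:(x/1.5-.17,y/1.5-.17)
print('B',onz(W,q(378,187),.0615)); print('A held',onz(W,q(377.5,353),.244+.012), onz(W,q(377.5,353),.244+.015))
```

```text
B [ 0.4981 -0.4237  0.0615]
A held [ 0.464  -0.4725  0.256 ] [ 0.4648 -0.4713  0.259 ]
```

View pics/w4z.png

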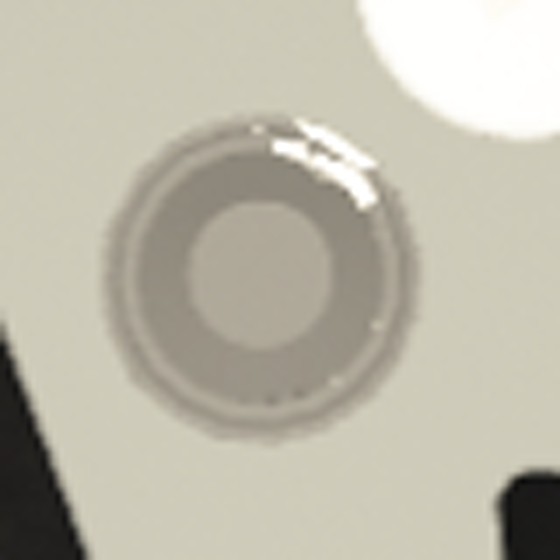

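View pics/w4h.png

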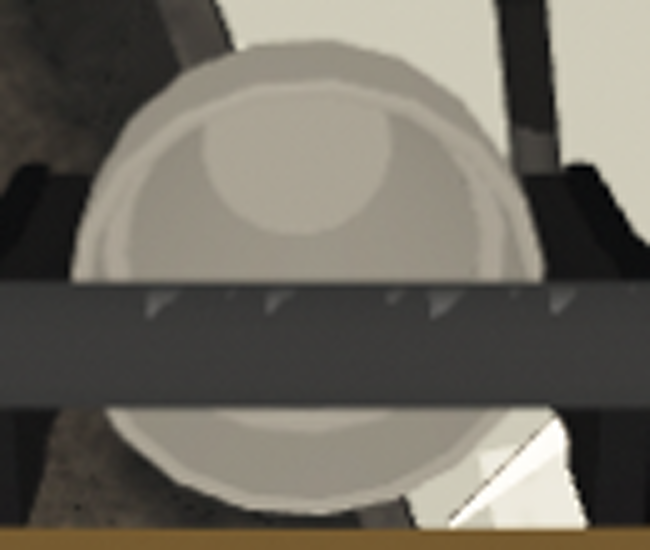

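Run:
```python
from h import *
np.set_printoptions(precision=4,suppress=True)
W=np.load('w4.npy',allow_pickle=True).item()
R=np.array([[.5661,.8243],[.8243,-.5661]]);t=np.array([.4623,-.4733])
h=lambda x,y:(190+x/5-.4,180+y/5-.4); b=lambda x,y:(215+x/7-.43,85+y/7-.43)
for z in(.252,.256,.260):
  P=[onz(W,h(*p),z)[:2] for p in((308,80),(308,512),(72,280),(545,280))]
  print(z,np.array([R.T@(p-t) for p in P]), R.T@((P[0]+P[1])/2-t), np.linalg.norm(P[0]-P[1]),np.linalg.norm(P[2]-P[3]))
P=[onz(W,b(*p),.0615)[:2] for p in((260,113),(260,438),(103,276),(417,276))]
print(np.mean(P,0),np.linalg.norm(P[0]-P[1]),np.linalg.norm(P[2]-P[3]),R.T@(np.mean(P,0)-t))
print(R.T@(np.array([.4978,-.4262])-t))
```

```text
0.252 [[ 0.0251  0.0008]
 [-0.0331  0.0007]
 [-0.0005 -0.0283]
 [-0.0005  0.0299]] [-0.004   0.0008] 0.058272064645949126 0.058184176831783334
0.256 [[ 0.0263  0.0008]
 [-0.0305  0.0007]
 [ 0.0013 -0.0275]
 [ 0.0013  0.0291]] [-0.0021  0.0008] 0.05676067950161924 0.0566750712074516
0.26 [[ 0.0275  0.0008]
 [-0.0278  0.0008]
 [ 0.0032 -0.0268]
 [ 0.0032  0.0284]] [-0.0002  0.0008] 0.05524929435728928 0.05516596558311989
[ 0.4982 -0.4233] 0.056194623554478546 0.05543045045343642 [0.0615 0.0013]
[0.0589 0.0026]
```

B is measured 61–62 mm along tool x from the held cup. I'll move above it and insert the foot only partly, then check from outside.

play_rows(
  fingers=[255, 255, 255, 255, 255, 255, 255, 255, 255, 255, 255],
  linear=[
    [30, 1, 0],
    [61, 1.5, 0],
    [61, 1.5, 0],
    [61, 1.5, 40],
    [61, 1.5, 80],
    [61, 1.5, 110],
    [61, 1.5, 125],
    [61, 1.5, 135],
    [61, 1.5, 144],
    [61, 1.5, 144],
    [61, 1.5, 144],
  ],
  rot=[
    [0, 0, 0],
    [0, 0, 0],
    [0, 0, 0],
    [0, 0, 0],
    [0, 0, 0],
    [0, 0, 0],
    [0, 0, 0],
    [0, 0, 0],
    [0, 0, 0],
    [0, 0, 0],
    [0, 0, 0],
  ],
)

```text
time_s: 8.65
position: [0.4983, -0.4261, 0.1017]
tcp_rot: [[0.567, 0.824, 0.001], [0.824, -0.567, -0.002], [-0.001, 0.002, -1.0]]
force: [-0.3, -0.2, -0.9]
opening: 0.625
```

Run:
```python
from h import *
np.set_printoptions(precision=4,suppress=True)
s=bot.read_state();print(s['time_s'],s['position'],s['force'],s['opening'])
out=[]
for n in('wrist','scene','top'):
  cv2.imwrite(f'pics/{n}5.png',cv2.cvtColor(capture(n),cv2.COLOR_RGB2BGR))
a=load('scene5')[240:320,305:385];b=load('top5')[175:235,310:370];c=load('wrist5')[170:290,190:310]
cv2.imwrite('pics/c5.png',np.hstack([cv2.resize(i,(500,500),interpolation=2) for i in(a,)]+[cv2.resize(b,(290,500)) if 0 else cv2.resize(c,(300,500))]))
```

```text
8.65 [ 0.4983 -0.4261  0.1017] [-0.2914 -0.2272 -0.8516] 0.6251947574651184
```

View pics/c5.png

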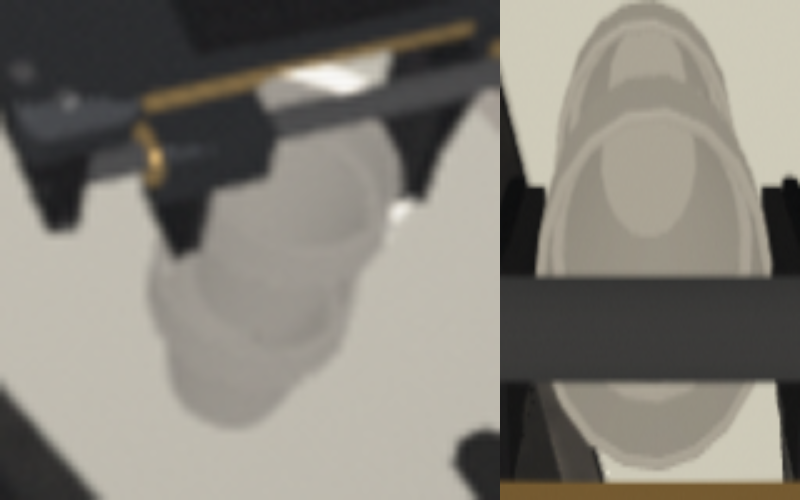

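Run:
```python
from h import *
np.set_printoptions(precision=4,suppress=True)
W=get_calibration('wrist');s=bot.read_state();R=s['tcp_rot'][:2,:2];t=s['position'][:2]
crop('wrist5','w5z',205,160,300,250,8)
px=lambda x,y:(190+(x-500)*.4-.3,170+y*.24-.4)
print('B near rim',R.T@(onz(W,px(648,20),.062)[:2]-t))
print('A near rim',R.T@(onz(W,px(650,110),.116)[:2]-t),'A far',R.T@(onz(W,px(650,468),.116)[:2]-t))
```

```text
B near rim [ 0.0278 -0.0009]
A near rim [ 0.0267 -0.0002] A far [-0.029  -0.0003]
```

View pics/w5z.png

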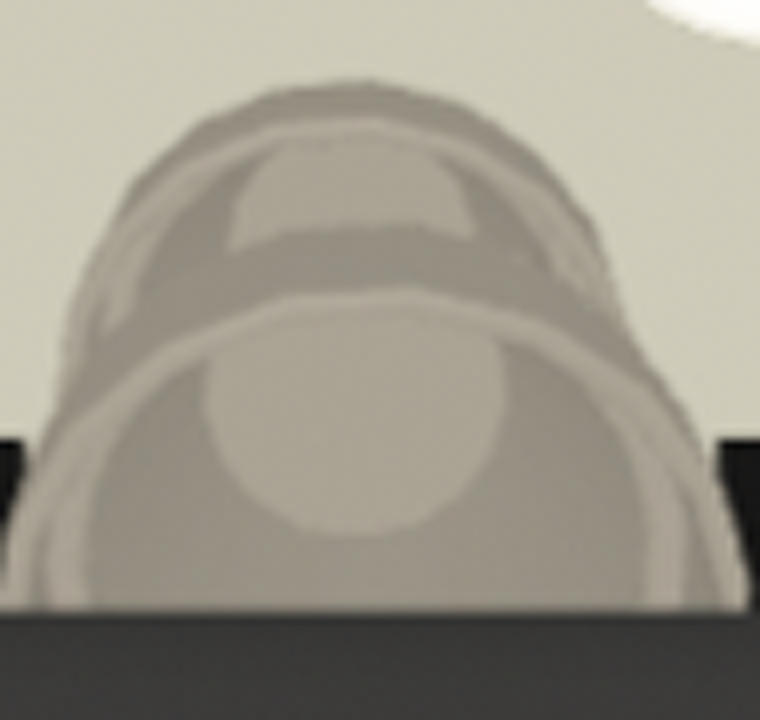

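play_rows(
  fingers=[255, 255, 255, 255, 255],
  linear=[
    [1.5, -1.5, 0],
    [1.5, -1.5, 6],
    [1.5, -1.5, 12],
    [1.5, -1.5, 18],
    [1.5, -1.5, 18],
  ],
  rot=[
    [0, 0, 0],
    [0, 0, 0],
    [0, 0, 0],
    [0, 0, 0],
    [0, 0, 0],
  ],
)

```text
time_s: 9.3
position: [0.4967, -0.4225, 0.081]
tcp_rot: [[0.567, 0.824, -0.002], [0.824, -0.567, 0.002], [0.001, -0.003, -1.0]]
force: [-0.1, -1.0, -0.3]
opening: 0.63
```

```bash
cat > look.py <<'E'
from h import *
import sys
np.set_printoptions(precision=4,suppress=True)
k=sys.argv[1]
s=bot.read_state();print(s['time_s'],s['position'],s['force'],s['moment'],s['opening'])
for n in('wrist','scene'):
  cv2.imwrite(f'pics/{n}{k}.png',cv2.cvtColor(capture(n),cv2.COLOR_RGB2BGR))
a=load('scene'+k)[240:320,305:385];c=load('wrist'+k)[160:250,205:300]
cv2.imwrite(f'pics/c{k}.png',np.hstack([cv2.resize(a,(400,400),interpolation=2),cv2.resize(c,(400,379))[0:400] if 0 else cv2.resize(c,(400,400))]))
E
python3 look.py 6
```

```text
9.3 [ 0.4967 -0.4225  0.081 ] [-0.1466 -1.0204 -0.3219] [-0.1012  0.1157  0.0478] 0.6301737886628894
```

View pics/c6.png

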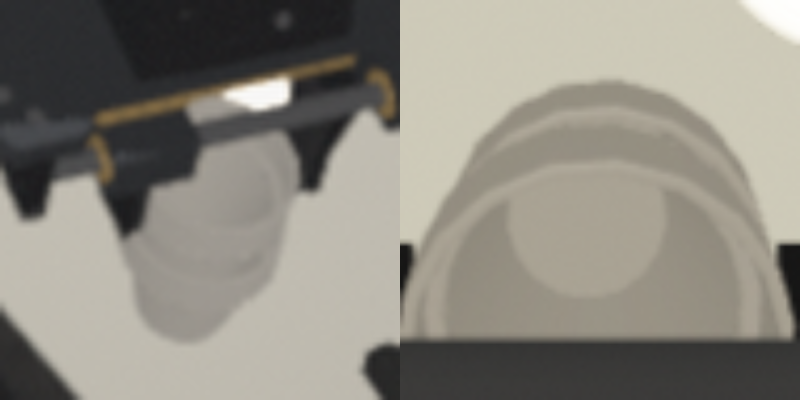

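Run:
```python
from h import *
np.set_printoptions(precision=4,suppress=True)
W=get_calibration('wrist');s=bot.read_state();R=s['tcp_rot'][:2,:2];t=s['position'][:2]
print(s['position'])
px=lambda x,y:(205+(x-400)*95/400-.4,160+y*90/400-.4)
for nm,p,z in(('Bn',(608,108),.062),('An',(606,162),s['position'][2]+.014),('Bl',(475,150),.062),('Br',(745,165),.062),('Al',(408,300),s['position'][2]+.014),('Ar',(790,300),s['position'][2]+.014)):
  print(nm,R.T@(onz(W,px(*p),z)[:2]-t))
```

```text
[ 0.4972 -0.4231  0.082 ]
Bn [0.0253 0.0027]
An [0.0266 0.0021]
Bl [ 0.0186 -0.0193]
Br [0.0161 0.0254]
Al [ 0.0076 -0.0255]
Ar [0.0076 0.0277]
```

Aligned to about 1 mm. I'll insert further with a small correction, watching the force.

play_rows(
  fingers=[255, 255, 255, 255],
  linear=[
    [-1, 0.5, 3],
    [-1, 0.5, 6],
    [-1, 0.5, 8],
    [-1, 0.5, 8],
  ],
  rot=[
    [0, 0, 0],
    [0, 0, 0],
    [0, 0, 0],
    [0, 0, 0],
  ],
)

```text
time_s: 9.8
position: [0.497, -0.4242, 0.0741]
tcp_rot: [[0.567, 0.824, -0.001], [0.824, -0.567, 0.001], [0.0, -0.001, -1.0]]
force: [0.3, -0.1, 0.3]
opening: 0.635
```

```bash
python3 look.py 7
```

```text
9.8 [ 0.497  -0.4242  0.0741] [ 0.2533 -0.0706  0.2912] [-0.0938  0.0981  0.0511] 0.634655932037419
```

View pics/c7.png

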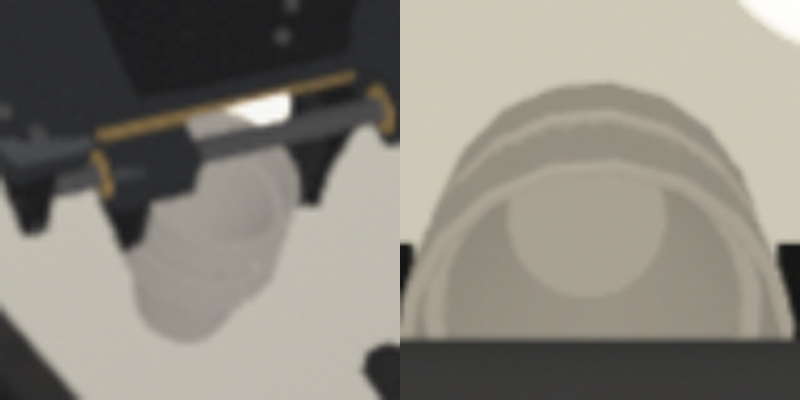

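play_rows(
  fingers=[255, 255, 255, 255, 255],
  linear=[
    [0, 0, 2],
    [0, 0, 3],
    [0, 0, 4],
    [0, 0, 5],
    [0, 0, 5],
  ],
  rot=[
    [0, 0, 0],
    [0, 0, 0],
    [0, 0, 0],
    [0, 0, 0],
    [0, 0, 0],
  ],
)

```text
time_s: 10.4
position: [0.4973, -0.4244, 0.0694]
tcp_rot: [[0.567, 0.824, -0.0], [0.824, -0.567, -0.0], [-0.0, 0.0, -1.0]]
force: [0.3, -0.8, -0.6]
opening: 0.631
```

```bash
python3 look.py 8
```

```text
10.4 [ 0.4973 -0.4244  0.0694] [ 0.2671 -0.8307 -0.6291] [-0.1197  0.0445  0.0079] 0.6308553065428286
```

View pics/c8.png

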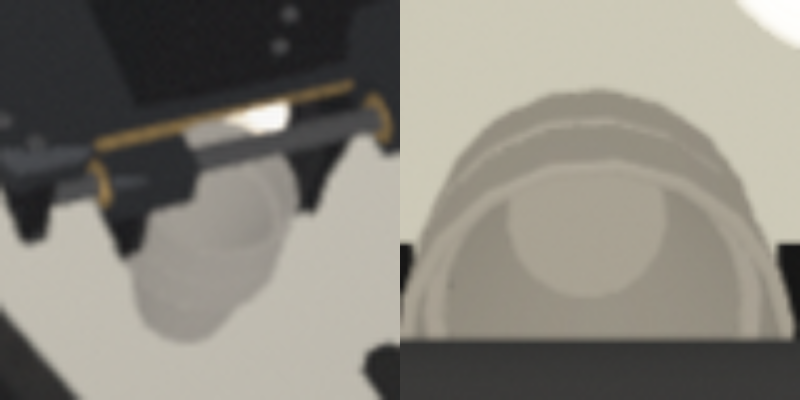

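Still no resistance, and the rims are concentric. I'll go down until contact.

play_rows(
  fingers=[255, 255, 255, 255],
  linear=[
    [0, 0, 1],
    [0, 0, 2],
    [0, 0, 3],
    [0, 0, 3],
  ],
  rot=[
    [0, 0, 0],
    [0, 0, 0],
    [0, 0, 0],
    [0, 0, 0],
  ],
)

```text
time_s: 10.9
position: [0.4979, -0.4252, 0.0683]
tcp_rot: [[0.567, 0.824, 0.002], [0.824, -0.567, -0.002], [-0.001, 0.002, -1.0]]
force: [0.1, 0.7, 6.6]
opening: 0.632
```

```bash
python3 look.py 9
```

```text
10.9 [ 0.4979 -0.4252  0.0683] [0.0545 0.6703 6.6262] [-0.0453  0.1485 -0.0413] 0.6315206530466655
```

View pics/c9.png

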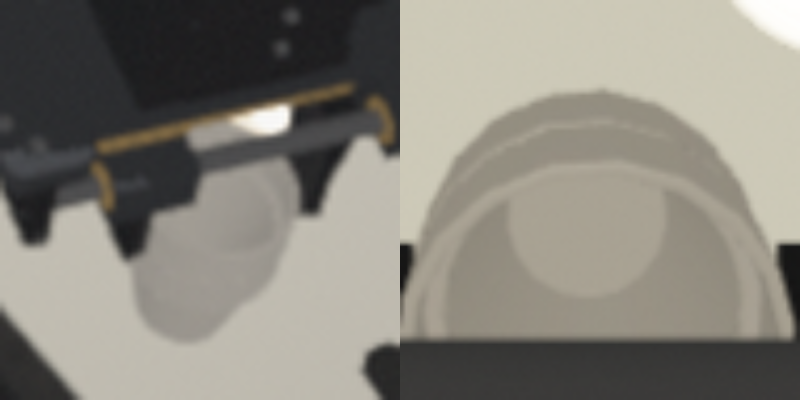

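Contact at 6.6 N. I'll release, back off upward and look.

play_rows(
  fingers=[255, 60, 0, 0, 0, 0, 0, 0, 0],
  linear=[
    [0, 0, -1],
    [0, 0, -1],
    [0, 0, -1],
    [0, 0, -1],
    [0, 0, -1],
    [0, 0, -20],
    [0, 0, -60],
    [0, 0, -90],
    [0, 0, -90],
  ],
  rot=[
    [0, 0, 0],
    [0, 0, 0],
    [0, 0, 0],
    [0, 0, 0],
    [0, 0, 0],
    [0, 0, 0],
    [0, 0, 0],
    [0, 0, 0],
    [0, 0, 0],
  ],
)

```text
time_s: 11.9
position: [0.4995, -0.427, 0.1615]
tcp_rot: [[0.567, 0.824, 0.006], [0.824, -0.567, -0.008], [-0.003, 0.01, -1.0]]
force: [0.7, -0.9, 0.3]
opening: 0.996
```

```bash
python3 look.py 10; python3 -c "
from h import *
a=load('wrist10')[120:280,170:330];b=load('scene10')[240:320,305:385]
cv2.imwrite('pics/c10b.png',np.hstack([cv2.resize(b,(400,400),interpolation=2),cv2.resize(a,(400,400),interpolation=2)]))"
```

```text
11.9 [ 0.4995 -0.427   0.1615] [ 0.667  -0.8771  0.2762] [-0.1431  0.0887 -0.0759] 0.9955526422539385
```

View pics/c10b.png

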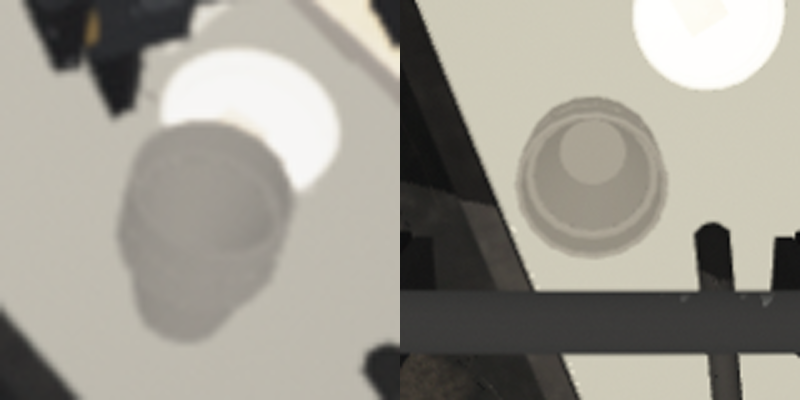

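It looks nested: A's collar sits on B's and is concentric from above. I'll prove it by pressing gently on the rim with both fingertips set about 46 mm apart.

play_rows(
  fingers=[120, 120, 120, 120, 120, 120, 120],
  linear=[
    [0, 0, 0],
    [0, 0, 20],
    [0, 0, 40],
    [0, 0, 60],
    [0, 0, 68],
    [0, 0, 70],
    [0, 0, 70],
  ],
  rot=[
    [0, 0, 0],
    [0, 0, 0],
    [0, 0, 0],
    [0, 0, 0],
    [0, 0, 0],
    [0, 0, 0],
    [0, 0, 0],
  ],
)

```text
time_s: 12.7
position: [0.4968, -0.424, 0.0858]
tcp_rot: [[0.567, 0.824, -0.001], [0.824, -0.567, 0.001], [0.0, -0.002, -1.0]]
force: [-0.2, -0.2, -0.0]
opening: 0.542
```

play_rows(
  fingers=[120, 120, 120, 120, 120],
  linear=[
    [0, 0, 1],
    [0, 0, 2],
    [0, 0, 3],
    [0, 0, 4],
    [0, 0, 4],
  ],
  rot=[
    [0, 0, 0],
    [0, 0, 0],
    [0, 0, 0],
    [0, 0, 0],
    [0, 0, 0],
  ],
)

```text
time_s: 13.2
position: [0.4982, -0.4254, 0.0843]
tcp_rot: [[0.567, 0.824, 0.003], [0.824, -0.567, -0.003], [-0.001, 0.004, -1.0]]
force: [0.8, 1.0, 6.5]
opening: 0.533
```

play_rows(
  fingers=[120, 120, 120, 120],
  linear=[
    [0, 0, 1],
    [0, 0, 2],
    [0, 0, 3],
    [0, 0, 3],
  ],
  rot=[
    [0, 0, 0],
    [0, 0, 0],
    [0, 0, 0],
    [0, 0, 0],
  ],
)

```text
time_s: 13.6
position: [0.5, -0.4272, 0.0831]
tcp_rot: [[0.567, 0.824, 0.007], [0.824, -0.567, -0.007], [-0.002, 0.01, -1.0]]
force: [2.1, -0.2, 10.3]
opening: 0.528
```

```bash
python3 look.py 11;  python3 -c "
from h import *
cv2.imwrite('pics/top11.png',cv2.cvtColor(capture('top'),cv2.COLOR_RGB2BGR))
a=load('wrist11')[150:270,180:330];b=load('scene11')[240:320,305:385]
cv2.imwrite('pics/c11b.png',np.hstack([cv2.resize(b,(400,400),interpolation=2),cv2.resize(a,(400,400),interpolation=2)]))"
```

```text
13.6 [ 0.5    -0.4272  0.0831] [ 2.1494 -0.2476 10.3118] [-0.1351 -0.3253  0.0322] 0.5278604169083778
```

View pics/c11b.png

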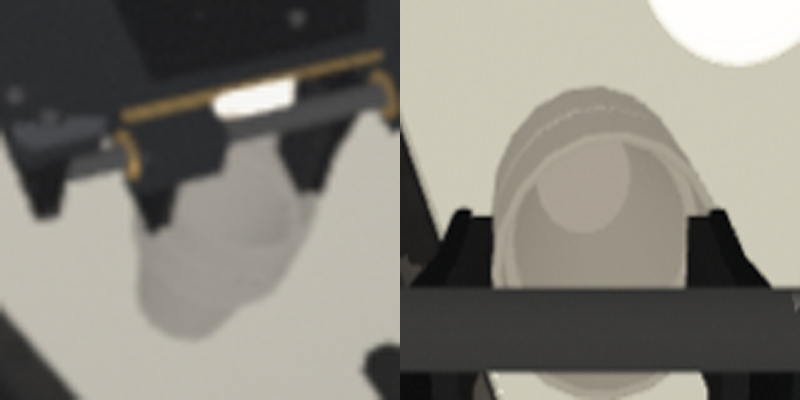

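play_rows(
  fingers=[120, 120, 0, 0, 0, 0, 0, 0],
  linear=[
    [0, 0, -10],
    [0, 0, -40],
    [-30, 0, -80],
    [-50, 0, -110],
    [-50, 0, -120],
    [-50, 0, -120],
    [-50, 0, -120],
    [-50, 0, -120],
  ],
  rot=[
    [0, 0, 0],
    [0, 0, 0],
    [0, 0, 0],
    [0, 0, 0],
    [0, 0, 0],
    [0, 0, 0],
    [0, 0, 0],
    [0, 0, 0],
  ],
)

```text
time_s: 14.55
position: [0.4685, -0.4634, 0.1972]
tcp_rot: [[0.566, 0.824, -0.003], [0.824, -0.566, 0.004], [0.002, -0.004, -1.0]]
force: [0.0, -0.3, -0.2]
opening: 0.962
```

```bash
python3 look.py 12;  python3 - <<'E'
from h import *
W=get_calibration('wrist'); np.save('w12.npy',W,allow_pickle=True)
cv2.imwrite('pics/top12.png',cv2.cvtColor(capture('top'),cv2.COLOR_RGB2BGR))
p=proj(W,[.498,-.4245,.08])[0];print(p)
x,y=p.astype(int)
a=load('wrist12')[y-40:y+40,x-40:x+40];b=load('scene12')[240:320,305:385]
cv2.imwrite('pics/c12b.png',np.hstack([cv2.resize(b,(400,400),interpolation=2),cv2.resize(a,(400,400),interpolation=2)]))
E
```

```text
14.55 [ 0.4685 -0.4634  0.1972] [ 0.04   -0.333  -0.1692] [-0.1012  0.1086  0.0345] 0.9619849896071311
[252.5433279  138.26313383]
```

View pics/c12b.png

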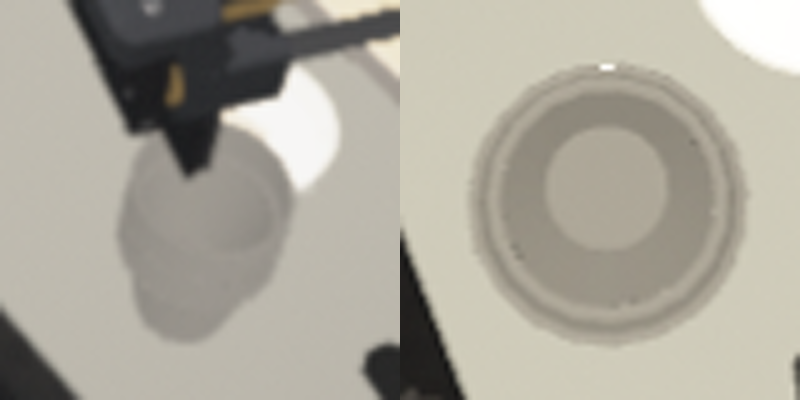

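Cup A shows concentric rings, so it is seated square. Next I'll go to hover over the handle.

play_rows(
  fingers=[0, 0, 0, 0, 0, 0, 0, 0, 0, 0, 0, 0, 0, 0],
  linear=[
    [20, -9, -10],
    [60, -27, -10],
    [100, -45, -10],
    [140, -62, -10],
    [180, -80, -10],
    [220, -98, -10],
    [260, -116, -10],
    [300, -133, -10],
    [340, -151, -10],
    [375, -167, -10],
    [399, -177, -10],
    [399, -177, -10],
    [399, -177, -10],
    [399, -177, -10],
  ],
  rot=[
    [0, 0, 0],
    [0, 0, 0],
    [0, 0, 0],
    [0, 0, 0],
    [0, 0, 0],
    [0, 0, 0],
    [0, 0, 0],
    [0, 0, 0],
    [0, 0, 0],
    [0, 0, 0],
    [0, 0, 0],
    [0, 0, 0],
    [0, 0, 0],
    [0, 0, 0],
  ],
)

```text
time_s: 16.1
position: [0.5489, -0.0369, 0.2097]
tcp_rot: [[0.567, 0.824, 0.0], [0.824, -0.567, -0.0], [-0.0, 0.0, -1.0]]
force: [1.1, 0.3, -0.7]
opening: 1.0
```

```bash
python3 look.py 13;  python3 - <<'E'
from h import *
np.set_printoptions(precision=4,suppress=True)
W=get_calibration('wrist'); np.save('w13.npy',W,allow_pickle=True)
cv2.imwrite('pics/top13.png',cv2.cvtColor(capture('top'),cv2.COLOR_RGB2BGR))
crop('wrist13','w13b',100,60,400,285,2.6)
a=load('scene13')[240:320,305:385];b=load('top13')[170:240,310:380]
cv2.imwrite('pics/c13b.png',np.hstack([cv2.resize(i,(400,400),interpolation=2) for i in(a,b)]))
E
```

```text
16.1 [ 0.5489 -0.0369  0.2097] [ 1.0781  0.2858 -0.7488] [-0.1045  0.09    0.0005] 1.0001730653131577
```

View pics/w13b.png

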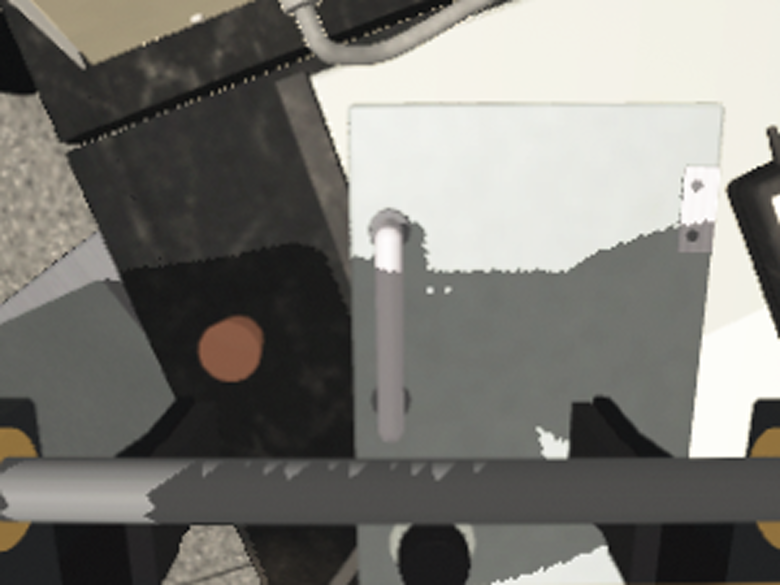

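View pics/c13b.png

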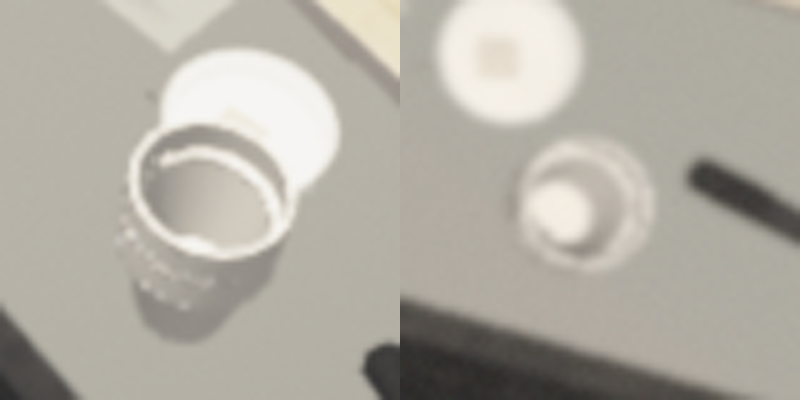

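Run:
```python
from h import *
np.set_printoptions(precision=4,suppress=True)
T=get_calibration('top');S=get_calibration('scene')
W=np.load('w13.npy',allow_pickle=True).item();s=bot.read_state();R=s['tcp_rot'][:2,:2];t=s['position'][:2]
print('rimA',two(S,(347.6,277.7),T,(342.3,205.0)))
q=lambda x,y:(100+x/2.6-.3,60+y/2.6-.3)
a,b=onz(W,q(391,222),.115),onz(W,q(390,440),.115)
print(a,b,np.linalg.norm(a-b),(a+b)/2,R.T@((a+b)[:2]/2-t))
k=onz(W,q(433,548),.105);print('knob',k,R.T@(k[:2]-t))
f=[onz(W,q(*p),.082) for p in((350,106),(722,104))];print(f)
x=f[1]-f[0];print(np.degrees(np.arctan2(x[1],x[0])),np.linalg.norm(x))
```

```text
rimA (array([ 0.498 , -0.4264,  0.0799]), np.float64(0.0015670024564497249))
[ 0.574  -0.0009  0.115 ] [ 0.5256 -0.0702  0.115 ] 0.08455144412708247 [ 0.5498 -0.0355  0.115 ] [ 0.0021 -0.0005]
knob [ 0.5099 -0.1249  0.105 ] [-0.0941  0.0174]
[array([0.5846, 0.0429, 0.082 ]), array([ 0.7067, -0.0393,  0.082 ])]
-33.958295912427275 0.14714151520714497
```

Cup A's rim triangulates to z=0.0799, against 0.080 for fully home. Next I'll descend on the handle and close.

play_rows(
  fingers=[0, 0, 0, 0, 0, 255, 255, 255, 255, 255, 255, 255, 255, 255, 255, 255],
  linear=[
    [2, -0.5, 35],
    [2, -0.5, 70],
    [2, -0.5, 100],
    [2, -0.5, 112],
    [2, -0.5, 112],
    [2, -0.5, 112],
    [2, -0.5, 112],
    [2, -0.5, 112],
    [2, -0.5, 112],
    [2, -0.5, 112],
    [2, -0.5, 112],
    [2, -0.5, 112],
    [2, -0.5, 112],
    [2, -0.5, 112],
    [2, -0.5, 112],
    [2, -0.5, 112],
  ],
  rot=[
    [0, 0, 0],
    [0, 0, 0],
    [0, 0, 0],
    [0, 0, 0],
    [0, 0, 0],
    [0, 0, 0],
    [0, 0, 0],
    [0, 0, 0],
    [0, 0, 0],
    [0, 0, 0],
    [0, 0, 0],
    [0, 0, 0],
    [0, 0, 0],
    [0, 0, 0],
    [0, 0, 0],
    [0, 0, 0],
  ],
)

```text
time_s: 17.85
position: [0.5491, -0.0342, 0.0975]
tcp_rot: [[0.567, 0.824, -0.002], [0.824, -0.567, 0.001], [-0.0, -0.002, -1.0]]
force: [-1.5, 0.5, 1.6]
opening: 0.096
```

```bash
python3 look.py 14;  python3 - <<'E'
from h import *
a=load('scene14')[100:240,160:300]
cv2.imwrite('pics/c14b.png',cv2.resize(a,(580,580),interpolation=2))
E
```

```text
17.85 [ 0.5491 -0.0342  0.0975] [-1.5035  0.484   1.6356] [0.0939 0.2616 0.033 ] 0.0958093344289514
```

View pics/c14b.png

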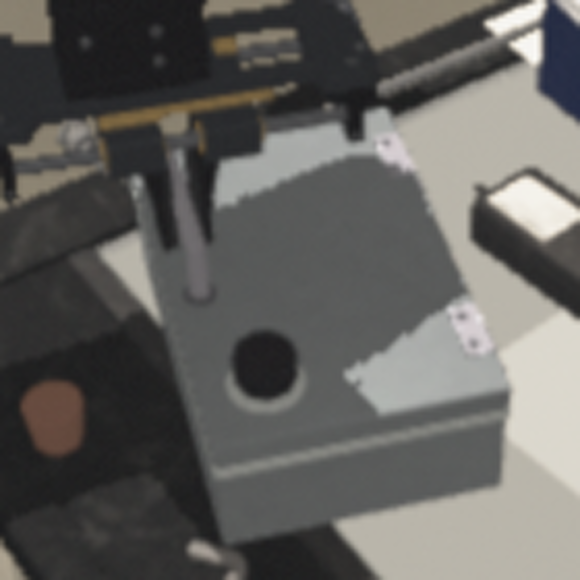

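The bar is gripped, with an opening of about 9 mm. Gentle tug: 5 mm up.

play_rows(
  fingers=[255, 255, 255, 255, 255, 255, 255, 255],
  linear=[
    [0, 0, -1],
    [0, 0, -2],
    [0, 0, -3],
    [0, 0, -4],
    [0, 0, -5],
    [0, 0, -5],
    [0, 0, -5],
    [0, 0, -5],
  ],
  rot=[
    [0, 0, 0],
    [0, 0, 0],
    [0, 0, 0],
    [0, 0, 0],
    [0, 0, 0],
    [0, 0, 0],
    [0, 0, 0],
    [0, 0, 0],
  ],
)

```text
time_s: 18.75
position: [0.5509, -0.0353, 0.1027]
tcp_rot: [[0.567, 0.824, 0.002], [0.824, -0.567, -0.001], [0.0, 0.002, -1.0]]
force: [4.3, -3.4, -4.2]
opening: 0.096
```

play_rows(
  fingers=[255, 255, 255, 255, 255],
  linear=[
    [0, 1, -1],
    [0, 2, -2],
    [0, 2.5, -2.5],
    [0, 2.5, -2.5],
    [0, 2.5, -2.5],
  ],
  rot=[
    [0, 0, 0],
    [0, 0, 0],
    [0, 0, 0],
    [0, 0, 0],
    [0, 0, 0],
  ],
)

```text
time_s: 19.25
position: [0.5517, -0.0359, 0.105]
tcp_rot: [[0.567, 0.824, -0.0], [0.824, -0.567, 0.0], [-0.0, -0.001, -1.0]]
force: [2.1, -2.2, -4.5]
opening: 0.092
```

```bash
python3 look.py 15;  python3 - <<'E'
from h import *
a=load('scene14')[100:240,180:290];b=load('scene15')[100:240,180:290]
cv2.imwrite('pics/c15b.png',np.hstack([cv2.resize(i,(400,509),interpolation=2) for i in (a,b)]))
E
```

```text
19.25 [ 0.5517 -0.0359  0.105 ] [ 2.0559 -2.1926 -4.5388] [-0.2263 -0.0982  0.0066] 0.09211463396596639
```

View pics/c15b.png

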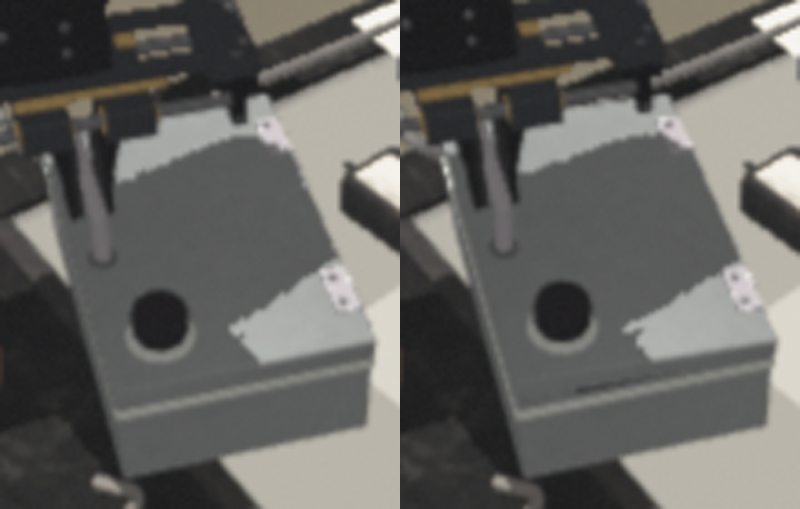

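The gap has opened at low force: about 5 N at 7.5 mm, where a caught latch would give around 25 N. I'll go a few mm further, past the limit a caught lid could reach.

play_rows(
  fingers=[255, 255, 255, 255, 255, 255],
  linear=[
    [0, 0.5, -1],
    [0, 1, -2],
    [0, 1.5, -3],
    [0, 2, -4],
    [0, 2, -4],
    [0, 2, -4],
  ],
  rot=[
    [0, 0, 0],
    [0, 0, 0],
    [0, 0, 0],
    [0, 0, 0],
    [0, 0, 0],
    [0, 0, 0],
  ],
)

```text
time_s: 19.95
position: [0.5534, -0.037, 0.1091]
tcp_rot: [[0.567, 0.824, -0.0], [0.824, -0.567, 0.0], [-0.0, -0.0, -1.0]]
force: [1.1, -1.4, -4.3]
opening: 0.1
```

The lid is past 7 mm and still light at 4 N, so the latch is free and the knob needs no turning. Now I'll compute the opening arc.

Run:
```python
import numpy as np
r=np.hypot(.128,.049);p0=np.arctan2(.049,.128)
th0=np.arcsin(np.sin(p0)+.0116/r)-p0;print(th0)
def tcp(th,a): return np.array([-r*np.cos(p0+th)-.018*np.sin(a), r*np.sin(p0+th)-.018*np.cos(a)])*1000
b=tcp(th0,0)
for i,th in enumerate(np.linspace(th0,.92,19)[1:]):
    a=np.radians(22)*(i+1)/18; d=tcp(th,a)-b; print(round(th,2),np.round([d[0],-d[1]],1),round(np.degrees(a),1))
```

```text
0.0923890085626321
0.14 [ 2.5 -5.6] 1.2
0.18 [  5.3 -11. ] 2.4
0.23 [  8.3 -16.4] 3.7
0.28 [ 11.6 -21.5] 4.9
0.32 [ 15.1 -26.5] 6.1
0.37 [ 18.9 -31.3] 7.3
0.41 [ 22.8 -36. ] 8.6
0.46 [ 27.  -40.4] 9.8
0.51 [ 31.3 -44.6] 11.0
0.55 [ 35.8 -48.7] 12.2
0.6 [ 40.6 -52.5] 13.4
0.64 [ 45.4 -56. ] 14.7
0.69 [ 50.5 -59.4] 15.9
0.74 [ 55.7 -62.4] 17.1
0.78 [ 61.  -65.3] 18.3
0.83 [ 66.4 -67.9] 19.6
0.87 [ 72.  -70.2] 20.8
0.92 [ 77.6 -72.2] 22.0
```

play_rows(
  fingers=[255, 255, 255, 255, 255, 255, 255, 255, 255, 255, 255, 255],
  linear=[
    [0, 1, -3],
    [0, 2.5, -5.6],
    [0, 5.3, -11],
    [0, 8.3, -16.4],
    [0, 11.6, -21.5],
    [0, 15.1, -26.5],
    [0, 18.9, -31.3],
    [0, 22.8, -36],
    [0, 27, -40.4],
    [0, 31.3, -44.6],
    [0, 31.3, -44.6],
    [0, 31.3, -44.6],
  ],
  rot=[
    [0.6, 0, 0],
    [1.2, 0, 0],
    [2.4, 0, 0],
    [3.7, 0, 0],
    [4.9, 0, 0],
    [6.1, 0, 0],
    [7.3, 0, 0],
    [8.6, 0, 0],
    [9.8, 0, 0],
    [11, 0, 0],
    [11, 0, 0],
    [11, 0, 0],
  ],
)

```text
time_s: 21.15
position: [0.5792, -0.0545, 0.1536]
tcp_rot: [[0.567, 0.809, -0.157], [0.824, -0.556, 0.109], [0.0, -0.191, -0.982]]
force: [1.5, 1.3, -4.0]
opening: 0.094
```

```bash
python3 look.py 16;  python3 - <<'E'
from h import *
cv2.imwrite('pics/top16.png',cv2.cvtColor(capture('top'),cv2.COLOR_RGB2BGR))
b=load('scene16')[60:240,140:320]
cv2.imwrite('pics/c16b.png',np.hstack([cv2.resize(i,(390,390),interpolation=2) for i in (b,load('wrist16')[100:384,100:400])]))
E
```

```text
21.15 [ 0.5792 -0.0545  0.1536] [ 1.5226  1.2896 -3.9671] [ 0.0112 -0.1349  0.063 ] 0.09447267548201978
```

View pics/c16b.png

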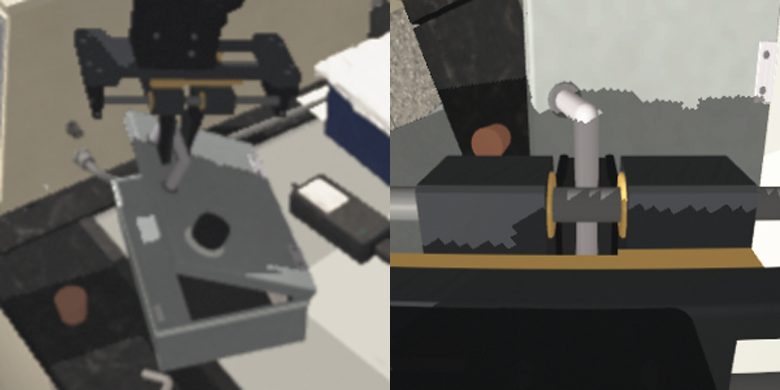

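The lid is swinging freely at about 0.5 rad, held at 4 N. I'll work out the rest of the arc in the present tool frame.

Run:
```python
import numpy as np
r=np.hypot(.128,.049);p0=np.arctan2(.049,.128)
def tcp(th,a): return np.array([-r*np.cos(p0+th)-.018*np.sin(a), r*np.sin(p0+th)-.018*np.cos(a)])*1000
A=np.radians(11);b=tcp(.505,A)
for th,a in zip(np.linspace(.505,.95,11)[1:],np.linspace(11,23,11)[1:]):
    d=tcp(th,np.radians(a))-b; print(round(th,2),np.round([np.cos(A)*d[0]-np.sin(A)*d[1],-np.sin(A)*d[0]-np.cos(A)*d[1]],1),round(a-11,1))
```

```text
0.55 [ 3.6 -4.7] 1.2
0.59 [ 7.3 -9.2] 2.4
0.64 [ 11.3 -13.5] 3.6
0.68 [ 15.4 -17.6] 4.8
0.73 [ 19.7 -21.5] 6.0
0.77 [ 24.2 -25.2] 7.2
0.82 [ 28.9 -28.8] 8.4
0.86 [ 33.7 -32. ] 9.6
0.91 [ 38.6 -35.1] 10.8
0.95 [ 43.7 -37.9] 12.0
```

play_rows(
  fingers=[255, 255, 255, 255, 255, 255, 255, 255, 255, 255, 255, 255, 255],
  linear=[
    [0, 3.6, -4.7],
    [0, 7.3, -9.2],
    [0, 11.3, -13.5],
    [0, 15.4, -17.6],
    [0, 19.7, -21.5],
    [0, 24.2, -25.2],
    [0, 28.9, -28.8],
    [0, 33.7, -32],
    [0, 38.6, -35.1],
    [0, 43.7, -37.9],
    [0, 43.7, -37.9],
    [0, 43.7, -37.9],
    [0, 43.7, -37.9],
  ],
  rot=[
    [1.2, 0, 0],
    [2.4, 0, 0],
    [3.6, 0, 0],
    [4.8, 0, 0],
    [6, 0, 0],
    [7.2, 0, 0],
    [8.4, 0, 0],
    [9.6, 0, 0],
    [10.8, 0, 0],
    [12, 0, 0],
    [12, 0, 0],
    [12, 0, 0],
    [12, 0, 0],
  ],
)

```text
time_s: 22.6
position: [0.6206, -0.0826, 0.1816]
tcp_rot: [[0.567, 0.759, -0.321], [0.824, -0.521, 0.222], [0.001, -0.39, -0.921]]
force: [3.4, 4.5, -9.8]
opening: 0.092
```

```bash
python3 look.py 17;  python3 - <<'E'
from h import *
cv2.imwrite('pics/top17.png',cv2.cvtColor(capture('top'),cv2.COLOR_RGB2BGR))
b=load('scene17')[50:350,100:400]
cv2.imwrite('pics/c17b.png',np.hstack([cv2.resize(i,(390,390),interpolation=2) for i in (b,load('wrist17')[100:384,100:400])]))
s=bot.read_state();R=s['tcp_rot'];bar=s['position']-R[:,2]*.018;print(bar)
x=np.array([.824,-.567]);h=np.array([.5845,-.0895])+.07*x
d=(bar[:2]-h)@x;z=bar[2]-.066;print(d,z,np.hypot(d,z),np.arctan2(z,-d)-np.arctan2(.049,.128))
E
```

```text
22.6 [ 0.6206 -0.0826  0.1816] [ 3.3984  4.5169 -9.775 ] [ 0.0189 -0.8287 -0.1932] 0.09244340697725636
[ 0.62646903 -0.08657901  0.19819653]
-0.03710627353922914 0.13219653407810109 0.13730549573207418 0.9315453708385472
```

View pics/c17b.png

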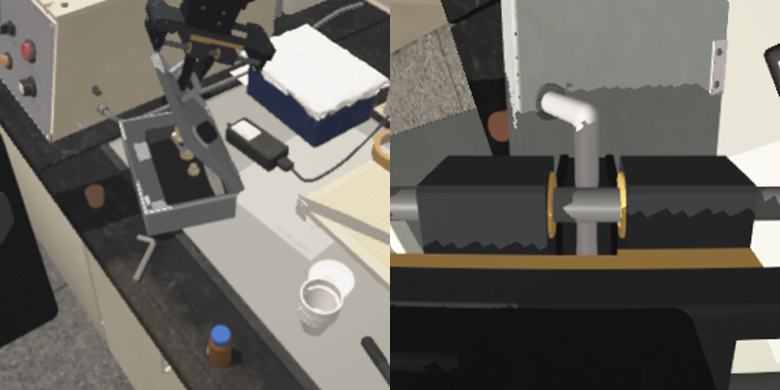

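View pics/top17.png

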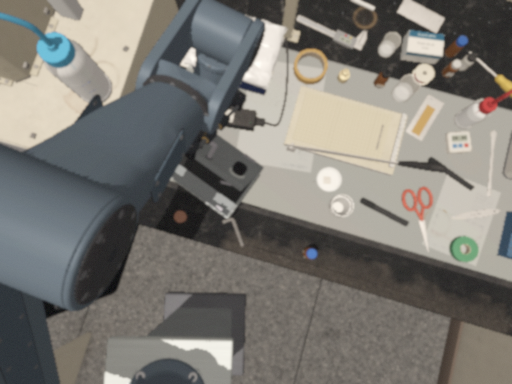

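The lid is held at about 0.93 rad, but the force has crept up to about 10 N. I'll ease back along the arc to about 0.82 rad and check that it drops.

play_rows(
  fingers=[255, 255, 255, 255, 255, 255],
  linear=[
    [0, -4, 4],
    [0, -8.3, 8],
    [0, -12.6, 12],
    [0, -12.6, 12],
    [0, -12.6, 12],
    [0, -12.6, 12],
  ],
  rot=[
    [-1.2, 0, 0],
    [-2.4, 0, 0],
    [-3.6, 0, 0],
    [-3.6, 0, 0],
    [-3.6, 0, 0],
    [-3.6, 0, 0],
  ],
)

```text
time_s: 23.35
position: [0.6086, -0.0745, 0.1761]
tcp_rot: [[0.567, 0.778, -0.27], [0.824, -0.535, 0.187], [0.001, -0.328, -0.945]]
force: [5.7, 3.0, -11.9]
opening: 0.092
```

```bash
python3 look.py 18;  python3 - <<'E'
from h import *
b=load('scene18')[60:220,160:320]
cv2.imwrite('pics/c18b.png',np.hstack([cv2.resize(i,(390,390),interpolation=2) for i in (b,load('wrist18')[100:384,100:400])]))
s=bot.read_state();R=s['tcp_rot'];bar=s['position']-R[:,2]*.018;print(bar)
x=np.array([.824,-.567]);h=np.array([.5845,-.0895])+.07*x
d=(bar[:2]-h)@x;z=bar[2]-.066;print(d,z,np.hypot(d,z),np.arctan2(z,-d)-np.arctan2(.049,.128))
E
```

```text
23.35 [ 0.6086 -0.0745  0.1761] [  5.7476   3.0196 -11.886 ] [-0.1263 -1.2259 -0.1849] 0.09183578144776727
[ 0.61349316 -0.07785018  0.19310484]
-0.052747632539916815 0.12710484103711864 0.13761523663329323 0.811829716258842
```

View pics/c18b.png

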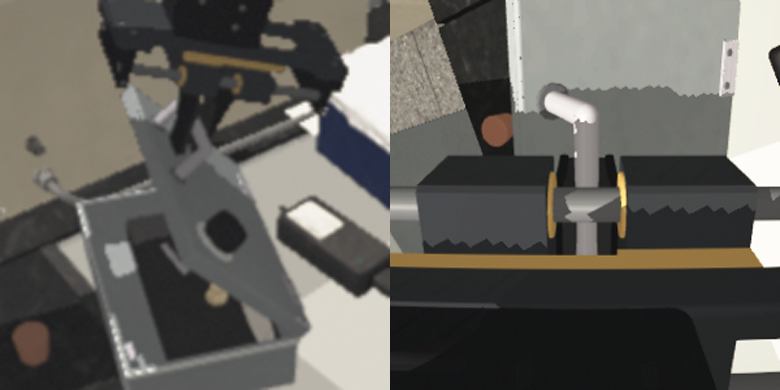

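A fast check of the geometry: at this angle the hinge constrains the bar almost vertically, so a command 2–3 mm too far out pulls on the hinge. I'll move inward along the lid radius and 1.5 mm sideways to relieve it.

play_rows(
  fingers=[255, 255, 255, 255, 255],
  linear=[
    [0.5, 1, 1],
    [1, 2, 2],
    [1.5, 2, 2.5],
    [1.5, 2, 2.5],
    [1.5, 2, 2.5],
  ],
  rot=[
    [0, 0, 0],
    [0, 0, 0],
    [0, 0, 0],
    [0, 0, 0],
    [0, 0, 0],
  ],
)

```text
time_s: 23.95
position: [0.6079, -0.0739, 0.1756]
tcp_rot: [[0.566, 0.777, -0.276], [0.824, -0.534, 0.187], [-0.002, -0.333, -0.943]]
force: [-2.6, 0.1, 5.2]
opening: 0.092
```

The force flipped sign, which confirms the cause. I'll take back about a third.

play_rows(
  fingers=[255, 255, 255, 255, 255],
  linear=[
    [-0.3, -0.8, -0.8],
    [-0.3, -0.8, -1],
    [-0.3, -0.8, -1],
    [-0.3, -0.8, -1],
    [-0.3, -0.8, -1],
  ],
  rot=[
    [0, 0, 0],
    [0, 0, 0],
    [0, 0, 0],
    [0, 0, 0],
    [0, 0, 0],
  ],
)

```text
time_s: 24.45
position: [0.6078, -0.0738, 0.1756]
tcp_rot: [[0.567, 0.777, -0.275], [0.824, -0.535, 0.188], [-0.001, -0.333, -0.943]]
force: [-3.1, -0.2, 5.2]
opening: 0.092
```

```bash
python3 look.py 19;  python3 - <<'E'
from h import *
np.set_printoptions(precision=4,suppress=True)
cv2.imwrite('pics/top19.png',cv2.cvtColor(capture('top'),cv2.COLOR_RGB2BGR))
b=load('scene19')[50:350,100:400]
cv2.imwrite('pics/c19b.png',np.hstack([cv2.resize(i,(390,390),interpolation=2) for i in (b,load('top19')[140:290,150:400])]))
s=bot.read_state();R=s['tcp_rot'];bar=s['position']-R[:,2]*.018
print(s['time_s'],s['force'],s['opening'])
x=np.array([.824,-.567]);h=np.array([.5845,-.0895])+.07*x
d=(bar[:2]-h)@x;z=bar[2]-.066;print(np.hypot(d,z),np.arctan2(z,-d)-np.arctan2(.049,.128))
# change of bystanders vs start
T0,T1=load('top0'),load('top19');S0,S1=load('scene0'),load('scene19')
for n,a,c,(u,v) in(('petriT',T0,T1,(329,179)),('vialT',T0,T1,(311,253)),('stopS',S0,S1,(173,200)),('wrenchS',S0,S1,(210,247)),('vialS',S0,S1,(269,315)),('petriS',S0,S1,(357,262))):
  print(n,np.abs(a[v-14:v+14,u-14:u+14].astype(int)-c[v-14:v+14,u-14:u+14]).mean())
E
```

```text
24.45 [ 0.6078 -0.0738  0.1756] [-3.0764 -0.2036  5.184 ] [-0.011   0.6324  0.2014] 0.09185367052812689
24.6 [-2.827   0.7377  6.3471] 0.08985544616340373
0.13747748352570968 0.8037480211620417
petriT 10.657738095238095
vialT 5.973214285714286
stopS 20.1156462585034
wrenchS 0.7763605442176871
vialS 0.7903911564625851
petriS 10.346513605442176
```

View pics/c19b.png

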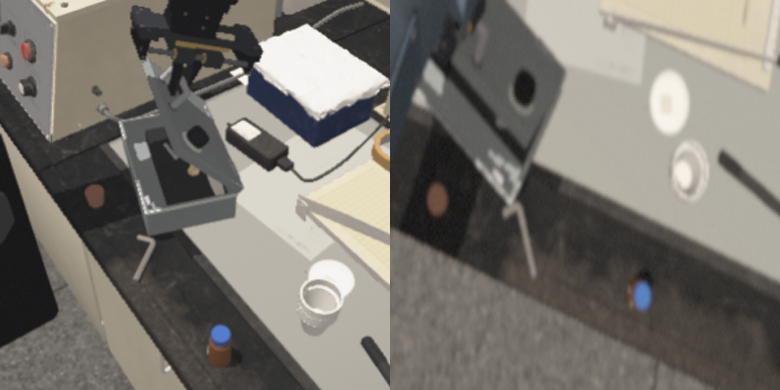

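play_rows(
  fingers=[255, 255, 255, 255, 255, 255, 255, 255],
  linear=[
    [0, -0.4, -0.5],
    [0, -0.4, -1],
    [0, -0.4, -1],
    [0, -0.4, -1],
    [0, -0.4, -1],
    [0, -0.4, -1],
    [0, -0.4, -1],
    [0, -0.4, -1],
  ],
  rot=[
    [0, 0, 0],
    [0, 0, 0],
    [0, 0, 0],
    [0, 0, 0],
    [0, 0, 0],
    [0, 0, 0],
    [0, 0, 0],
    [0, 0, 0],
  ],
)

```text
time_s: 25.4
position: [0.608, -0.0739, 0.1757]
tcp_rot: [[0.567, 0.777, -0.275], [0.824, -0.535, 0.188], [-0.001, -0.333, -0.943]]
force: [-4.3, -1.7, 4.1]
opening: 0.093
```

Run:
```python
from h import *
np.set_printoptions(precision=4,suppress=True)
s=bot.read_state();print(s['time_s'],s['position'],s['force'],s['opening'],s['qvel'])
for nm in('scene','top'):
  cv2.imwrite(f'pics/{nm}20.png',cv2.cvtColor(capture(nm),cv2.COLOR_RGB2BGR))
def cen(im,box,f):
  x0,y0,x1,y1=box;h=cv2.cvtColor(im[y0:y1,x0:x1],cv2.COLOR_BGR2HSV).astype(int);m=f(h).astype('uint8')
  M=cv2.moments(m,True);return np.round([x0+M['m10']/M['m00'],y0+M['m01']/M['m00'],M['m00']],1)
red=lambda h:((h[...,0]<12)|(h[...,0]>172))&(h[...,1]>90)&(h[...,2]>60)
for k in('0','20'):
  S=load('scene'+k);T=load('top'+k)
  print(k,'stop',cen(S,(160,185,190,215),red),cen(T,(170,205,192,227),red),
   'petri',cen(T,(312,162,346,192),lambda h:(h[...,2]>215)),cen(S,(335,245,375,272),lambda h:h[...,2]>225),
   'vialcap',cen(T,(300,240,322,265),lambda h:(h[...,1]>120)&(abs(h[...,0]-112)<15)))
```

```text
25.4 [ 0.608  -0.0739  0.1757] [-4.31   -1.6773  4.1147] 0.09294890371567868 [ 0.0143 -0.0648 -0.0028 -0.05    0.0646 -0.0275]
0 stop [172.6 199.6 204. ] [179.9 216.2 163. ] petri [328.7 179.1 425. ] [354.  261.7 634. ] vialcap [311.9 252.9  74. ]
20 stop [172.5 199.9 193. ] [179.9 216.3 137. ] petri [328.6 178.9 461. ] [355.1 260.5 544. ] vialcap [312.  252.9  72. ]
```

```bash
python3 -c "
from rig import bot
print(bot.hand_in())"
```

```text
the job is handed in; nothing more can be done
None
```

The cup is nested, the case is open and the gripper is holding the lid at about 0.80 rad, 64 % of its travel. I handed in at about 25.5 s.

- **Cup:** I set cup A into cup B and pressed it down with about 10 N. Afterwards its rings were concentric in the wrist view. Its rim measured z = 0.0799 m from two views, against 0.080 m for fully home.
- **Latch:** The tug lifted the lid 11.6 mm at about 4 N, well past the 7 mm a caught latch allows. The latch was free, so I left the knob alone.
- **Lid:** The arm is standing still, with the handle bar gripped at an opening of about 8 mm.
- **Bench:** In before-and-after pictures the stopper and the vial had moved by at most 0.3 px, and so had the petri dish from above. The petri dish shifted about 1.6 px in the scene view, where the nested cup now partly hides it. The hex key's patch of the picture did not change.

**Imperfect:** At the end a small strain of about 6 N remains between the arm and the hinge. It reached about 12 N before I eased it, and two small corrections did not remove it.

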